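# Stow the engine-service kit in its chocks before putting to sea

### The arm

A 7-joint arm with a two-finger parallel gripper is mounted at the origin on the work surface. World frame = base frame: x ahead of the robot, y to its left, z up, the work surface at z = 0. Lengths are in m, angles in rad, forces in N, time in s.
With the tool pointing down it reaches from about 0.425 to 0.875 m from the base axis. Payload 4.7 kg.
Tool frame: the origin (TCP) lies on the mounting face of the last link; the fingertips stand 182 mm ahead of it and the grasp point (between the pads) lies 164 mm ahead of it; x points along the fingers, y is the direction in which the jaws open and shut, and the axes are right-handed (so a half turn about x gives the same grasp; the last joint's range is limited). The gripper opens to 87 mm and grips with 3 to 60 N. Pads are 19 mm wide; open, the fingers measure 117 mm over their backs; the gripper's body (75 mm by 190 mm) begins 51 mm behind the grasp point.
Start: joints at [-1.322, 0.321, -0.07, 1.45, 0.023, 1.371, -0.057], TCP at [0.151, 0.632, 0.405] pointing down, gripper open.
Joint ranges: [-2.86, 2.86], [-0.3, 2.09], [-1.38, 1.24], [0.06, 2.45], [-1.56, 4.7], [0.09, 2.05], [-2.69, 2.69]. Speed limits (rad/s): [2.57, 2.57, 3.14, 3.14, 3.14, 3.14, 3.14].

### API

Orientations are given as a rotation vector (axis times angle).
In Python, from bench import monitor, get_image, ctrl gives the robot as it stands.
- The arm moves only by the shell command python3 -m creep 'ROWS' [FORCE]. ROWS is JSON, a list of rows, each a list of 7 numbers: the shift along the tool's x, y, z in mm, then the turn, a rotation vector about the tool's x, y, z in rad, then the finger opening in mm, from 0 to 87. A call has 1 to 5 rows; each row shifts and turns the commanded pose from where the row before left it, along the tool's axes as they then stand; what a row does not reach is not made up. A row lasts 1/10 s, in which the tool goes at most 50 mm and 8.59 degrees, less where a joint would pass 70% of its speed; a pose out of reach is approached as far as the arm can. A call is refused whole if a number of a shift passes 50 or a number of a turn 0.15, either way. A call with a gripper value outside its range is refused whole. The fingers move at their own pace and stop on an object; FORCE is the grip in N (left out, the last holds). Time passes only in rows, so rows that do not move let the fingers close. It gives the time, the measured TCP pose, the force and the opening at its end, in the units of the state.
- monitor.get_state(): the state, without advancing time (a new reading comes with each control period).
- get_image(name): name is "scene" or "top" or "wrist"; returns a dict with "img" (420x560x3 uint8, red, green, blue), "mtx" (3x3 intrinsics, pixels), "D" ([k1, k2, p1, p2, k3] as OpenCV has them; the pictures are not rectified), "view" (4x4, takes a point from world to camera coordinates). Camera axes: x right, y up, looking along -z (the intrinsics and any distortion apply to the point x, -y, -z); pixel columns grow to the right and rows downward; lengths in m; the calibration is good to about 2 mm. A picture is of the moment at which its call begins. There is no depth.
- ctrl.close_job(): hands the job in, once; it reports no verdict.
The state is a dict: "time": time; "joint_positions": joint angles; "qd": joint speeds; "joint_torque": joint torques, N m; "position": TCP position; "tool_rot": TCP orientation; "ft_force": force on the tool from outside, world axes, zero at the start; "torque": the same for the moment, N m; "grip_width": opening from 0.0 (shut) to 1.0 (fully open).
Only numpy, scipy, OpenCV 4.12 (cv2) and the standard library are available. Lean on these libraries where they do the work, as an engineer would, in place of code of your own. Each camera call takes 0.05 s, during which the arm holds its last target.

### The job

The engine service is done and the boat is going out: stow the four things standing on the white absorbent pad in the locker beside it, each in the chock that is made for its shape and size - the large oil bottle, the small oil bottle, the spray can and the oil filter. Each must stand upright on the floor of its own chock, set down and not dropped. Leave the upturned red funnel where it stands.

Things in the scene. Friction and masses are not known exactly. Their poses are not given: they have to be found in the camera images.
- bottle_large_mid (a point): Large oil bottle, loose, upright, dark blue plastic, 150 mm tall, 0.4 to 0.82 kg. Point: its centre, 75 mm above its underside; z up the bottle, x along its long side. Oblong body 92 (x) by 58 mm (y), flat sides to 128 mm up, low shoulder, screw cap 36 mm across on the axis, 136 to 150 mm up. Grip across the 58 mm about 112 mm up. The same turned half round.
- bottle_small_mid (a point): Small oil bottle, loose, upright, dark blue like the large one, 117 mm tall, 0.15 to 0.29 kg. Point: its centre, 58.5 mm above its underside; axes as for the large bottle. Body 60 (x) by 38 mm (y), flat sides to 97 mm up, shoulder, screw cap 26 mm across, 105 to 117 mm up. Grip across the 38 mm about 82 mm up. The same turned half round.
- can_mid (a point): Spray can, loose, upright, bare metal with a white cap, 144 mm tall, 0.12 to 0.28 kg; the point is its centre, 72 mm above its underside, z up along the can. Round and straight, 45 mm across, the top 27 mm being the cap (44 mm across). Can be gripped about 108 mm up.
- filter_mid (a point): Spin-on oil filter, loose, standing on its flat end, short round white metal canister 64 mm across and 85 mm tall, 0.3 kg; the point is its centre, 42.5 mm above its underside, z up along the canister. Straight sides to 64 mm up, then narrowing to a flat top with short wrench flutes. Can be gripped about 58 mm up.
- chock_large: Chock for the large bottle, dark grey plastic, fixed in the locker: a rectangular pocket 108 (x) by 74 mm (y) inside, open above, 5 mm walls. Origin: centre of its underside, z up, x along its long side. The bottle stands on its floor, 6 mm above the origin. Walls end 34 mm above the origin in a lip flaring outward to 38 mm; the middle 50 mm of each long wall is only 14 mm high.
- chock_small: Chock for the small bottle, the same kind, fixed: rectangular pocket 76 mm (x) by 54 mm (y) inside, 5 mm walls ending 28 mm above the origin in a lip that flares outward to 32 mm; the middle 36 mm of each long wall is cut down to 14 mm. Origin at the centre of its underside, its own floor 6 mm above that, x along its long side.
- chock_can: Chock for the spray can, the same dark grey plastic, fixed: the smaller of the two round cups, 61 mm across inside, 5 mm wall, rim (slightly flared) 36 mm above the origin. Origin at the centre of its underside, its own floor 6 mm above that.
- chock_filter: Chock for the oil filter, the same dark grey plastic, fixed: the larger and lower of the two round cups, 80 mm across inside, 5 mm wall, rim (slightly flared) 30 mm above the origin. Origin at the centre of its underside, its own floor 6 mm above that.
- funnel_mid (a point): Red plastic funnel standing upside down between pad and locker (a 22 mm tab at its rim), loose, 0.12 kg, 90 mm across at the bottom, 120 mm tall with the spout (12 to 22 mm across) straight up; the point is half-way up its axis. To be left where it is.
Mind the look-alikes: they are no part of the job. Of the things like the part that bears funnel_mid, leave any that is green; of the rest the larger one is meant.

How it is judged:
At the end, for the whole second after the job is handed in: Large bottle, small bottle, can and filter each stand in their own chock: centre within 15 mm of the chock's centre seen from above, at the height (within 6 mm) of standing on the chock's floor, tilted less than 0.12 rad, at rest; the funnel stands upright within 30 mm of where it was (horizontal distance between bottle_large_mid and chock_large below 0.015 m and height (world z) of bottle_large_mid between 0.075 and 0.087 m and angle between each of bottle_large_mid, bottle_small_mid, can_mid, filter_mid, funnel_mid's own z axis and vertical below 0.12 rad and linear speed of each of bottle_large, bottle_small, can, filter below 0.03 m/s and angular speed of each of bottle_large, bottle_small, can, filter below 0.3 rad/s and horizontal distance between bottle_small_mid and chock_small below 0.015 m and height (world z) of bottle_small_mid between 0.0585 and 0.0705 m and horizontal distance between can_mid and chock_can below 0.015 m and height (world z) of can_mid between 0.072 and 0.084 m and horizontal distance between filter_mid and chock_filter below 0.015 m and height (world z) of filter_mid between 0.0425 and 0.0545 m and distance of funnel_mid from where it was at the start of the episode below 0.03 m); the robot touches nothing.
It fails at once if one of the four things is dropped: it falls free, touching nothing, more than 50 mm above where it would stand in its chock ((contact force between bottle_large and anything else below 0.02 N and height (world z) of bottle_large_mid above 0.131 m) or (contact force between bottle_small and anything else below 0.02 N and height (world z) of bottle_small_mid above 0.1145 m) or (contact force between can and anything else below 0.02 N and height (world z) of can_mid above 0.128 m) or (contact force between filter and anything else below 0.02 N and height (world z) of filter_mid above 0.0985 m)).
It fails at once if the funnel is knocked over or shoved more than 60 mm (angle between funnel_mid's own z axis and vertical above 0.5 rad or distance of funnel_mid from where it was at the start of the episode above 0.06 m).
It also fails if it takes over 115 s, if anything falls off the work surface, if the arm or the gripper's body presses on something with over 40 N, if the wrist force passes 120 N, or if a joint passes its speed limit or range.

## Working session

There is one attempt and no reset: what is moved stays moved. The work goes in short steps, Python scripts to look and compute and a shell command to move; the robot and the scene stay as the last step left them, time stands still between calls to the robot, and variables do not carry over. Pictures are saved under pics/ and viewed, and the job is handed in when it is done.

```bash
ls; mkdir -p pics; python3 - <<'E'
from bench import monitor,get_image
import cv2
s=monitor.get_state();print(s)
for n in("scene","top","wrist"):
    d=get_image(n);cv2.imwrite(f"pics/{n}0.png",d["img"][:,:,::-1]);print(n,d["mtx"],d["D"],d["view"])
E
```

```text
pics
{'time': 0.0, 'joint_positions': array([-1.32186085,  0.32181367, -0.07012357,  1.45166745,  0.02259513,
        1.37077536, -0.05686982]), 'qd': array([ 1.03127643e-03, -2.21803695e-04,  1.52452039e-03,  9.38380617e-04,
        7.83361414e-04,  8.36137698e-04,  5.28587455e-05]), 'joint_torque': array([-3.47628984e-04, -4.91297364e+01, -4.03687572e-01, -3.12536645e+01,
       -6.38259854e-02,  4.35409416e-02,  1.66813134e-04]), 'position': array([0.1512056 , 0.63196046, 0.40367133]), 'tool_rot': array([ 0.18281845,  1.56306841, -0.18576284]), 'ft_force': array([ 0.00492199, -0.75145344,  0.88354507]), 'torque': array([-0.01388382,  0.03724244,  0.01694734]), 'grip_width': 0.9992211665331193}
scene [[464.09034846   0.         281.62142995]
 [  0.         464.09034846 210.21536936]
 [  0.           0.           1.        ]] [-0.02423446  0.          0.          0.          0.        ] [[-0.50709887  0.86188328 -0.00282014  0.2727799 ]
 [-0.60979754 -0.35646514  0.70786974  0.23453809]
 [ 0.60909581  0.36067966  0.70633737 -1.5929586 ]
 [ 0.          0.          0.          1.     
[... 226 characters left out ...]
11e-01 -1.41822044e-02  2.65399946e-04]
 [ 9.90291375e-01  8.22989436e-03  1.38763327e-01 -5.14479631e-01]
 [-1.38625296e-01 -1.54733004e-02  9.90224017e-01 -1.21323140e+00]
 [ 0.00000000e+00  0.00000000e+00  0.00000000e+00  1.00000000e+00]]
wrist [[339.5509287    0.         271.60325397]
 [  0.         339.5509287  214.6837867 ]
 [  0.           0.           1.        ]] [-0.0292433  0.         0.         0.         0.       ] [[ 2.32606665e-01  9.72570650e-01 -6.85882053e-04 -6.50571642e-01]
 [-9.32248474e-01  2.22761868e-01 -2.85113895e-01  3.30948627e-02]
 [-2.77140618e-01  6.69588049e-02  9.58493399e-01 -3.90747018e-01]
 [ 0.00000000e+00  0.00000000e+00  0.00000000e+00  1.00000000e+00]]
```

View pics/scene0.png

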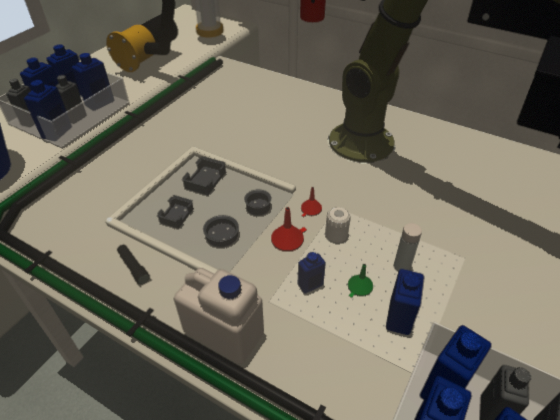

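View pics/top0.png

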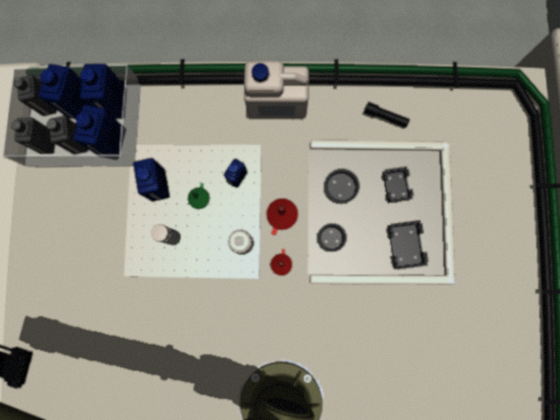

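View pics/wrist0.png

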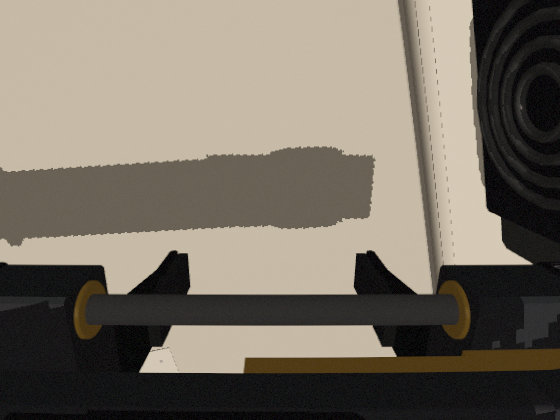

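The scene and top views show these candidates, at top-image pixels:

- **Large bottle:** blue at (151,180). The blue bottles in the crate at top left are not on the pad.
- **Small bottle:** (235,173).
- **Can:** (165,235).
- **Filter:** (240,241).
- **Funnels:** large red (282,213), small red (281,264) and green (198,198). All of them stay.
- **Chocks:** large (406,244), small (397,185), filter cup (342,186), can cup (331,237).

Next I'll check these in a close crop.

```bash
cat > h.py <<'E'
import numpy as np,cv2
from bench import monitor,get_image
from scipy.spatial.transform import Rotation as R
F=np.diag([1.,-1,-1])
def proj(d,P):
    P=np.atleast_2d(np.asarray(P,float)); V=np.array(d["view"])
    c=(P@V[:3,:3].T+V[:3,3])@F
    return cv2.projectPoints(c.reshape(-1,1,3),np.zeros(3),np.zeros(3),np.array(d["mtx"]),np.array(d["D"]))[0].reshape(-1,2)
def ray(d,uv,z):
    V=np.array(d["view"]); uv=np.atleast_2d(np.asarray(uv,float)).reshape(-1,1,2)
    n=cv2.undistortPoints(uv,np.array(d["mtx"]),np.array(d["D"])).reshape(-1,2)
    r=np.c_[n,np.ones(len(n))]@F@V[:3,:3]; o=-V[:3,:3].T@V[:3,3]
    return o+r*((z-o[2])/r[:,2])[:,None]
def pose():
    s=monitor.get_state(); Rm=R.from_rotvec(s["tool_rot"]).as_matrix()
    return np.array(s["position"]),Rm,s
def crop(img,x0,y0,x1,y1,k,name):
    cv2.imwrite(name,cv2.resize(img[y0:y1,x0:x1,::-1],None,fx=k,fy=k,interpolation=cv2.INTER_CUBIC))
E
python3 - <<'E'
from h import *
import pickle
D={n:get_image(n) for n in("scene","top")}
pickle.dump(D,open("d0.pkl","wb"))
t=D["top"]["img"];s=D["scene"]["img"]
crop(t,120,140,310,285,4,"pics/tp.png");crop(t,300,135,460,290,4,"pics/tl.png")
crop(s,270,170,470,360,4,"pics/sp.png") ; crop(s,100,140,320,270,3.6,"pics/sl.png")
E
```

```text
(no output)
```

View pics/tp.png

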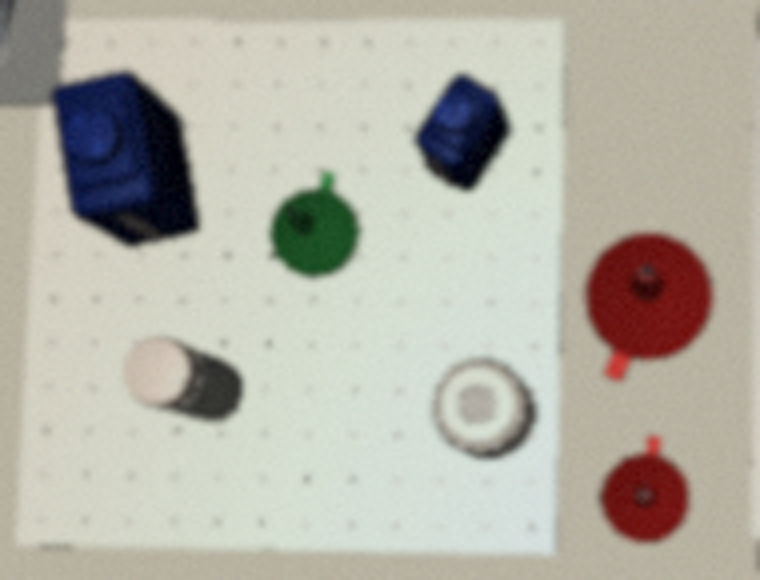

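View pics/tl.png

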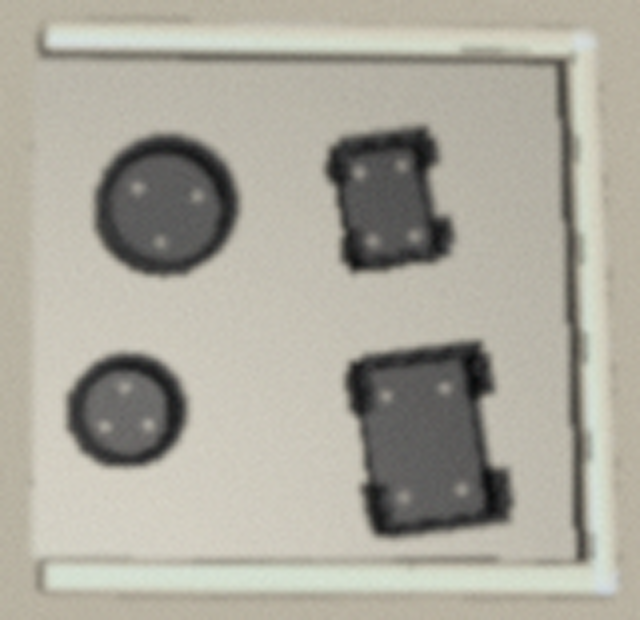

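```bash
python3 - <<'E'
from h import *
import pickle
D=pickle.load(open("d0.pkl","rb"))
crop(D["scene"]["img"],270,180,470,330,4,"pics/sp2.png")
E
```

```text
(no output)
```

View pics/sp2.png

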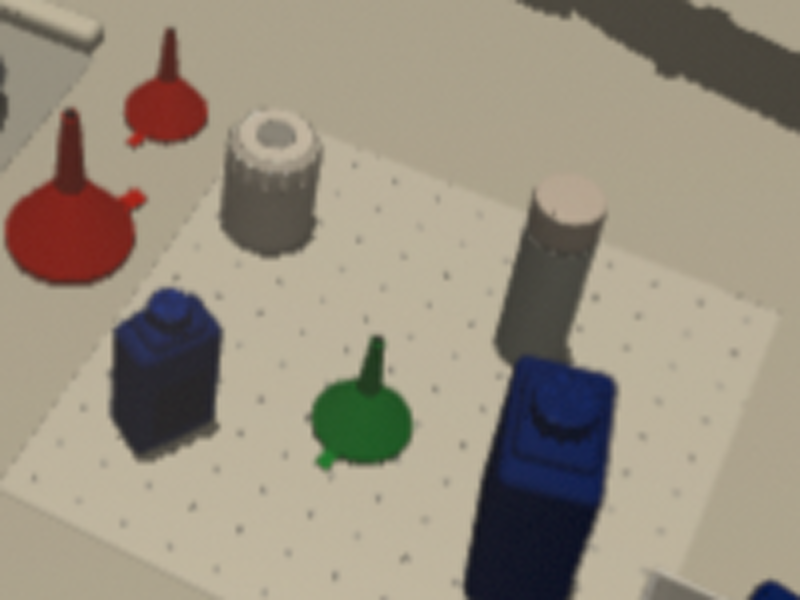

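View pics/sl.png

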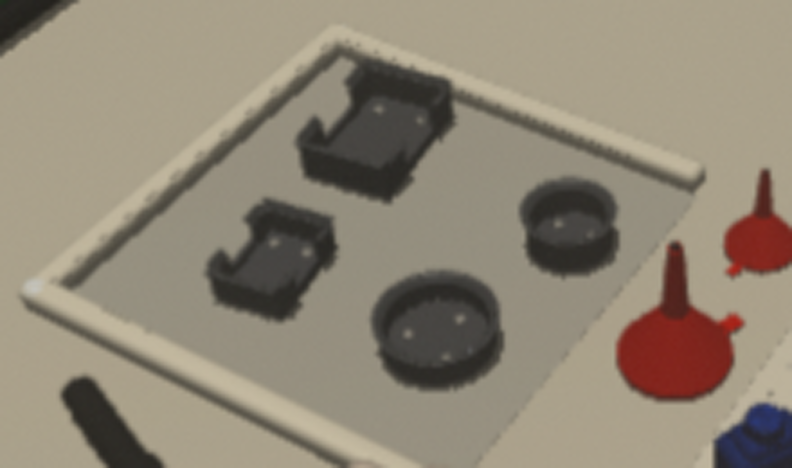

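```bash
cat > fit.py <<'E'
from h import *
import pickle
from scipy.optimize import minimize
D=pickle.load(open("d0.pkl","rb"))
K=4
def hullmask(pts,shape,x0,y0):
    m=np.zeros(shape,np.uint8)
    cv2.fillConvexPoly(m,cv2.convexHull(np.round(((pts-[x0,y0]+.5)*K-.5)*16).astype(np.int32)),1,shift=4);return m
def seg(img,box,fn,hull=True):
    x0,y0,x1,y1=box
    c=cv2.resize(img[y0:y1,x0:x1],None,fx=K,fy=K,interpolation=cv2.INTER_CUBIC).astype(int)
    m=fn(c).astype(np.uint8)
    n,l,st,_=cv2.connectedComponentsWithStats(m)
    i=1+np.argmax(st[1:,4]); m=(l==i).astype(np.uint8)
    if hull:
        cs,_=cv2.findContours(m,cv2.RETR_EXTERNAL,cv2.CHAIN_APPROX_NONE)
        m*=0;cv2.fillConvexPoly(m,cv2.convexHull(np.vstack(cs)),1)
    return m
def rect(a,b,z,p):
    c,s=np.cos(p[2]),np.sin(p[2])
    return [[p[0]+c*x-s*y,p[1]+s*x+c*y,z] for x in(-a/2,a/2) for y in(-b/2,b/2)]
def circ(d,z,p):
    t=np.linspace(0,2*np.pi,60,endpoint=False);return np.c_[p[0]+d/2*np.cos(t),p[1]+d/2*np.sin(t),0*t+z].tolist()
blue=lambda c:(c[...,2]-c[...,0]>12)
dark=lambda c:c.sum(2)<3*95
models={
"large":(lambda p:rect(.092,.058,0,p)+rect(.092,.058,.128,p)+circ(.036,.150,p),blue,{"top":(125,150,180,205),"scene":(375,260,430,340)}),
"small":(lambda p:rect(.06,.038,0,p)+rect(.06,.038,.097,p)+circ(.026,.117,p),blue,{"top":(215,150,255,195),"scene":(290,245,332,298)}),
"clarge":(lambda p:rect(.118,.084,0,p)+rect(.118,.084,.034,p)+rect(.118+p[3],.084+p[3],.038,p),dark,{"top":(380,212,435,277),"scene":(178,150,235,200)}),
"csmall":(lambda p:rect(.086,.064,0,p)+rect(.086,.064,.028,p)+rect(.086+p[3],.064+p[3],.032,p),dark,{"top":(375,160,420,208),"scene":(150,190,200,235)}),
"ccan":(lambda p:circ(.071,0,p)+circ(.071+p[3],.036,p),dark,{"top":(312,218,352,256),"scene":(240,185,276,220)}),
"cfilt":(lambda p:circ(.090,0,p)+circ(.090+p[3],.030,p),dark,{"top":(318,162,366,208),"scene":(200,210,244,252)}),
"can":(lambda p:circ(.045,0,p)+circ(.044,.144,p),None,{}),
}
def cost(p,name,views,ms):
    f,_,bx=models[name];e=0
    for v in views:
        h=hullmask(proj(D[v],f(p)),ms[v].shape,*bx[v][:2]);e+=1-(h&ms[v]).sum()/max((h|ms[v]).sum(),1)
    return e+ (10*max(0,-p[3])+10*max(0,p[3]-.012))
if __name__=="__main__":
    for name,uv,z in(("large",(145,170),.14),("small",(233,170),.1),("clarge",(406,244),.02),("csmall",(397,185),.02),("ccan",(331,237),.02),("cfilt",(342,186),.02)):
        f,s,bx=models[name];c=ray(D["top"],uv,z)[0]
        ms={v:seg(D[v]["img"],b,s) for v,b in bx.items()}
        for views in(["top"],["scene"],["top","scene"]):
            best=None
            for a in ([-1.4,-.7,0,.7] if name[-3:] in("rge","all") else[0]):
                r=minimize(cost,[c[0],c[1],a,.004],(name,views,ms),method="Nelder-Mead",options=dict(initial_simplex=[[c[0],c[1],a,.004],[c[0]+.01,c[1],a,.004],[c[0],c[1]+.01,a,.004],[c[0],c[1],a+.35,.004],[c[0],c[1],a,.008]],xatol=1e-5,fatol=1e-5,maxiter=500))
                if best is None or r.fun<best.fun:best=r
            print(name,views,best.x.round(4),round(best.fun,3))
    for n,ut,us,z in(("can",(159.5,232.8),(412.3,229.5),.144),("filter",(239.3,241),(338.8,213),.085)):
        print(n,ray(D["top"],ut,z)[0].round(4),ray(D["scene"],us,z)[0].round(4))
    for n,ut in (("funnelL",(281.7,210.8)),("funnelS",(280.9,263.8)),("green",(195.5,195.3))):
        print(n,"tip",ray(D["top"],ut,.12 if n=="funnelL" else .08)[0].round(4))
E
python3 fit.py
```

```text
large ['top'] [0.5999 0.3627 0.4788 0.0016] 0.205
large ['scene'] [0.5899 0.357  0.1618 0.0092] 0.104
large ['top', 'scene'] [0.595  0.3572 0.1638 0.0031] 0.348
small ['top'] [ 0.6228  0.1317 -0.9657  0.0067] 0.281
small ['scene'] [0.5525 0.0996 0.2701 0.0057] 0.486
small ['top', 'scene'] [ 0.6218  0.1315 -1.0115  0.0031] 0.963
clarge ['top'] [ 0.4303 -0.3397  0.1339  0.0045] 0.04
clarge ['scene'] [ 0.4191 -0.3504 -1.5594  0.012 ] 0.229
clarge ['top', 'scene'] [ 0.43   -0.3387  0.1174  0.0086] 0.312
csmall ['top'] [ 0.5965 -0.3169  0.1525  0.0073] 0.052
csmall ['scene'] [ 0.598  -0.3157  0.1815  0.0115] 0.062
csmall ['top', 'scene'] [ 0.5967 -0.3171  0.172   0.0079] 0.124
ccan ['top'] [ 0.4485 -0.1322  0.2447  0.0041] 0.032
ccan ['scene'] [ 0.4499 -0.1324 -0.0289  0.0099] 0.041
ccan ['top', 'scene'] [ 0.4488 -0.132   0.1531  0.0049] 0.104
cfilt ['top'] [ 0.5924 -0.1606  0.0752  0.0045] 0.021
cfilt ['scene'] [ 0.5939 -0.1596  0.0922  0.0104] 0.037
cfilt ['top', 'scene'] [ 0.5924 -0.1606  0.1726  0.0059] 0.084
can [0.4456 0.3068 0.144 ] [0.4466 0.3093 0.144 ]
filter [0.4319 0.1121 0.085 ] [0.4296 0.1125 0.085 ]
funnelL tip [0.5072 0.002  0.12  ]
funnelS tip [0.3741 0.0033 0.08  ]
green tip [0.5527 0.2324 0.08  ]
```

```bash
sed -i 's/^blue=.*/blue=lambda c:(c[...,0]<78)/' fit.py; sed -i 's/(375,260,430,340)/(375,264,430,340)/' fit.py; cat > f2.py <<'E'
from fit import *
out=[]
for name,uv,z in(("large",(145,170),.14),("small",(233,170),.1),("clarge",(406,244),.02)):
    f,s,bx=models[name];c=ray(D["top"],uv,z)[0]
    if name=="clarge": s=lambda c:c.sum(2)<3*75
    ms={v:seg(D[v]["img"],b,s,False) for v,b in bx.items()}
    for v in ms:
        x0,y0,x1,y1=bx[v];im=cv2.resize(D[v]["img"][y0:y1,x0:x1,::-1],None,fx=4,fy=4)
        cs,_=cv2.findContours(ms[v],0,1);cv2.drawContours(im,cs,-1,(0,255,255),1);out.append(cv2.resize(im,(250,290)))
    ms={v:seg(D[v]["img"],b,s) for v,b in bx.items()}
    for views in(["top"],["scene"],["top","scene"]):
        best=None
        for a in [-1.4,-.7,0,.7]:
            X=np.array([c[0],c[1],a,.004]);r=minimize(cost,X,(name,views,ms),method="Nelder-Mead",options=dict(initial_simplex=X+np.r_[np.zeros((1,4)),np.diag([.01,.01,.35,.004])],xatol=1e-5,fatol=1e-5,maxiter=500))
            if best is None or r.fun<best.fun:best=r
        print(name,views,best.x.round(4),round(best.fun,3))
cv2.imwrite("pics/seg.png",np.vstack([np.hstack(out[:3]),np.hstack(out[3:])]))
E
python3 f2.py
```

```text
large ['top'] [0.5961 0.3573 0.3693 0.0103] 0.132
large ['scene'] [0.5922 0.355  0.2654 0.0031] 0.097
large ['top', 'scene'] [0.5938 0.3553 0.2696 0.0022] 0.247
small ['top'] [ 0.6199  0.1312 -0.8034  0.0056] 0.217
small ['scene'] [ 0.6174  0.1307 -0.1044  0.007 ] 0.119
small ['top', 'scene'] [ 0.6204  0.1313 -0.9941  0.005 ] 0.358
clarge ['top'] [ 0.4305 -0.3403  0.1399  0.0023] 0.031
clarge ['scene'] [ 0.4306 -0.3411  0.1697  0.0071] 0.046
clarge ['top', 'scene'] [ 0.4302 -0.3403  0.1448  0.0031] 0.09
```

View pics/seg.png

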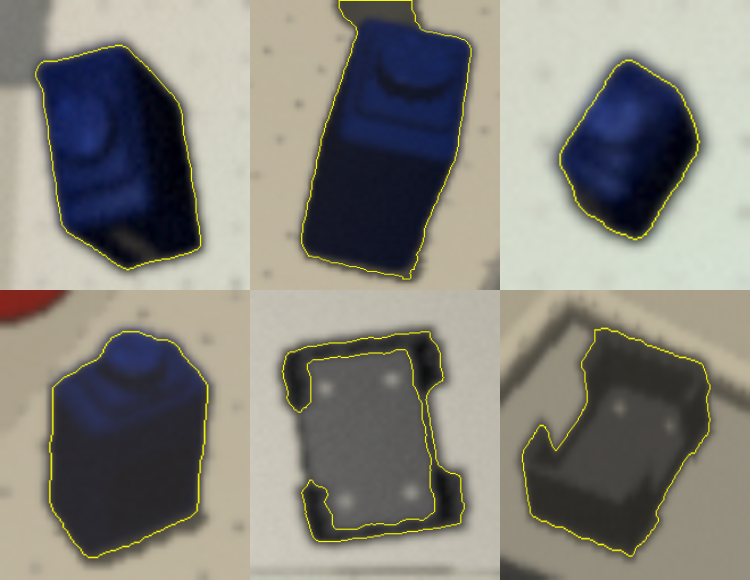

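```bash
cat > plan.py <<'E'
# python3 plan.py x y z yaw_of_tool_y [step_mm] [grip]; prints rows to get there from measured pose
import sys
from h import *
def main(x,y,z,yaw,step=45,g=87):
    p,Rm,s=pose()
    print("t",round(s["time"],2),"p",p.round(4),"yaw",round(np.arctan2(Rm[1,1],Rm[0,1]),3),"tilt",np.round(Rm[:,0],3),"F",np.round(s["ft_force"],1),"w",round(s["grip_width"]*87,1),"q",np.round(s["joint_positions"],2))
    def tgt(a): 
        ty=np.array([np.cos(a),np.sin(a),0]);tx=np.array([0,0,-1.]);return np.c_[tx,ty,np.cross(tx,ty)]
    cands=[yaw+k*np.pi for k in(-2,-1,0,1,2)]
    yc=np.arctan2(Rm[1,1],Rm[0,1]);cands.sort(key=lambda a:abs(a-yc))
    T=tgt(cands[0]);q=np.array([x,y,z])
    D=R.from_matrix(Rm.T@T).as_rotvec();d=q-p
    n=max(1,int(np.ceil(max(np.linalg.norm(d)*1000/step,np.linalg.norm(D)/.13))))
    P=p.copy();M=Rm.copy();rows=[]
    for i in range(1,n+1):
        tp=p+d*i/n;tM=Rm@R.from_rotvec(D*i/n).as_matrix()
        sh=np.round(M.T@(tp-P)*1000,0 if i<n else 1);w=np.round(R.from_matrix(M.T@tM).as_rotvec(),2 if i<n else 3)
        rows.append([*sh.tolist(),*w.tolist(),g]);P=P+M@sh/1000;M=M@R.from_rotvec(w).as_matrix()
    for i in range(0,n,5):print("["+",".join("["+",".join("%g"%v for v in r)+"]" for r in rows[i:i+5])+"]")
main(*map(float,sys.argv[1:]))
E
python3 plan.py 0.56 0.24 0.44 -1.75; python3 plan.py 0.56 0.24 0.44 -0.2
```

```text
t 0.25 p [0.1512 0.6321 0.4042] yaw 1.336 tilt [-0.    -0.001 -1.   ] F [-0.1 -0.1 -1.3] w 87.0 q [-1.32  0.32 -0.07  1.45  0.02  1.37 -0.06]
[[-3,-22,38,-0,0,0,87],[-2,-22,37,-0.01,0,0,87],[-3,-22,38,-0,0,0,87],[-3,-23,37,-0.01,0,0,87],[-3,-23,37,-0,0,0,87]]
[[-2,-22,37,-0.01,0,0,87],[-3,-23,37,0,0,0,87],[-3,-24,37,-0,0,0,87],[-3,-23,37,-0.01,0,0,87],[-2,-23,37,-0,0,0,87]]
[[-3,-24,36,-0.01,0,0,87],[-3,-24,37,-0,0,0,87],[-2.5,-23.5,36.3,-0.006,0,0.001,87]]
t 0.25 p [0.1512 0.6321 0.4042] yaw 1.336 tilt [-0.    -0.001 -1.   ] F [-0.1 -0.1 -1.3] w 87.0 q [-1.32  0.32 -0.07  1.45  0.02  1.37 -0.06]
[[-3,-22,38,0.12,0,0,87],[-2,-17,40,0.12,0,0,87],[-3,-13,41,0.11,0,0,87],[-3,-8,43,0.12,0,0,87],[-3,-2,44,0.12,0,0,87]]
[[-2,2,43,0.12,0,0,87],[-3,8,43,0.12,0,0,87],[-3,13,42,0.12,0,0,87],[-3,18,39,0.11,0,0,87],[-2,22,38,0.12,0,0,87]]
[[-3,26,35,0.12,0,0,87],[-3,31,31,0.12,0,0,87],[-2.5,33.4,27.4,0.116,0.001,0,87]]
```

```bash
python3 plan.py 0.55 0.17 0.44 0.3 48
```

```text
t 0.25 p [0.1512 0.6321 0.4042] yaw 1.336 tilt [-0.    -0.001 -1.   ] F [-0.1 -0.1 -1.3] w 87.0 q [-1.32  0.32 -0.07  1.45  0.02  1.37 -0.06]
[[-3,-27,38,0.08,0,0,87],[-2,-25,40,0.08,0,0,87],[-3,-21,42,0.08,0,0,87],[-3,-17,44,0.08,0,0,87],[-3,-14,45,0.08,0,0,87]]
[[-2,-11,45,0.08,0,0,87],[-3,-7,47,0.08,0,0,87],[-3,-3,47,0.08,0,0,87],[-3,1,47,0.08,0,0,87],[-2,5,46,0.08,0,0,87]]
[[-3,8,47,0.08,0,0,87],[-3,12,45,0.08,0,0,87],[-2.4,15.2,44.4,0.076,0.001,0,87]]
```

```bash
python3 -m creep '[[-3,-27,38,0.08,0,0,87],[-2,-25,40,0.08,0,0,87],[-3,-21,42,0.08,0,0,87],[-3,-17,44,0.08,0,0,87],[-3,-14,45,0.08,0,0,87]]' 20
python3 -m creep '[[-2,-11,45,0.08,0,0,87],[-3,-7,47,0.08,0,0,87],[-3,-3,47,0.08,0,0,87],[-3,1,47,0.08,0,0,87],[-2,5,46,0.08,0,0,87]]'
python3 -m creep '[[-3,8,47,0.08,0,0,87],[-3,12,45,0.08,0,0,87],[-2.4,15.2,44.4,0.076,0.001,0,87],[0,0,0,0,0,0,87],[0,0,0,0,0,0,87]]'
python3 - <<'E'
from h import *
import pickle
d=get_image("wrist");p,M,s=pose();pickle.dump(d,open("w1.pkl","wb"));cv2.imwrite("pics/w1.png",d["img"][:,:,::-1]);print(p,s["time"],s["joint_positions"])
E
```

```text
time: 0.75
position: [0.3062, 0.4528, 0.4189]
tool_rot: [0.5, 1.512, -0.499]
ft_force: [0.8, 0.7, -0.3]
grip_width: 0.998
time: 1.25
position: [0.4591, 0.2753, 0.4322]
tool_rot: [0.809, 1.415, -0.808]
ft_force: [1.2, 0.9, 0.0]
grip_width: 0.997
time: 1.75
position: [0.5505, 0.1688, 0.44]
tool_rot: [0.988, 1.336, -0.987]
ft_force: [-0.7, 1.2, -0.1]
grip_width: 1.001
[0.5497519  0.17047971 0.43987857] 1.8 [-0.735587    0.14992887  0.43765451  1.60426423 -0.06608212  1.40239601
  0.00939243]
```

View pics/w1.png

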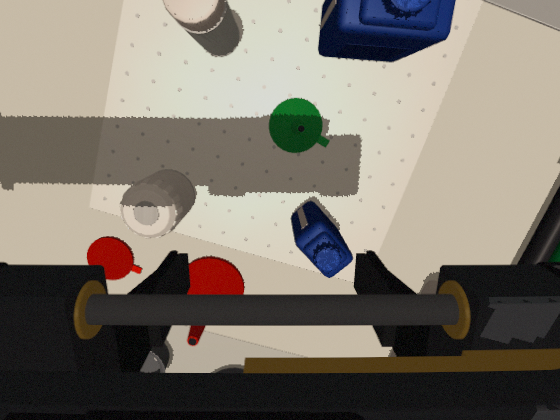

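The wrist view shows the can at (200,20), the large bottle at (385,25), the green funnel at (297,125), the filter at (150,208) and the small bottle at (322,238). I'll overlay wireframes to pin the yaw.

```bash
cat > ov.py <<'E'
import sys,pickle
from h import *
from fit import rect,circ
def cyc(d,im,pts,k,x0,y0,col):
    q=((proj(d,pts)-[x0,y0]+.5)*k-.5); cv2.polylines(im,[np.round(q).astype(np.int32)],True,col,1,cv2.LINE_AA)
def ov(d,box,k,items,name):
    x0,y0,x1,y1=box;im=cv2.resize(d["img"][y0:y1,x0:x1,::-1],None,fx=k,fy=k,interpolation=cv2.INTER_CUBIC)
    im=np.clip(im.astype(float)*1.5,0,255).astype(np.uint8)
    for kind,p,z0 in items:
        def rr(a,b,z): r=rect(a,b,z+z0,p);cyc(d,im,[r[0],r[1],r[3],r[2]],k,x0,y0,(0,255,255))
        def cc(dd,z): cyc(d,im,circ(dd,z+z0,p),k,x0,y0,(0,0,255))
        if kind=="L": rr(.092,.058,0);rr(.092,.058,.128);cc(.036,.15)
        if kind=="S": rr(.06,.038,0);rr(.06,.038,.097);cc(.026,.117)
        if kind=="C": cc(.045,0);cc(.044,.144)
        if kind=="F": cc(.064,0);cc(.064,.064)
        if kind=="cL": rr(.108,.074,.034);rr(.108,.074,.006)
        if kind=="cS": rr(.076,.054,.028);rr(.076,.054,.006)
        if kind=="cC": cc(.061,.006);cc(.061,.034)
        if kind=="cF": cc(.080,.006);cc(.080,.028)
    cv2.imwrite(name,im)
E
python3 - <<'E'
from ov import *
d=pickle.load(open("w1.pkl","rb"))
D=pickle.load(open("d0.pkl","rb"))
it=[("S",(.6204,.1313,-.994),0),("F",(.431,.1123,0),0),("L",(.594,.3553,.27),0),("C",(.446,.308,0),0)]
ov(d,(100,0,470,280),2,it,"pics/o1.png")
ov(D["top"],(125,145,275,260),5,it,"pics/o2.png")
E
```

```text
(no output)
```

View pics/o1.png

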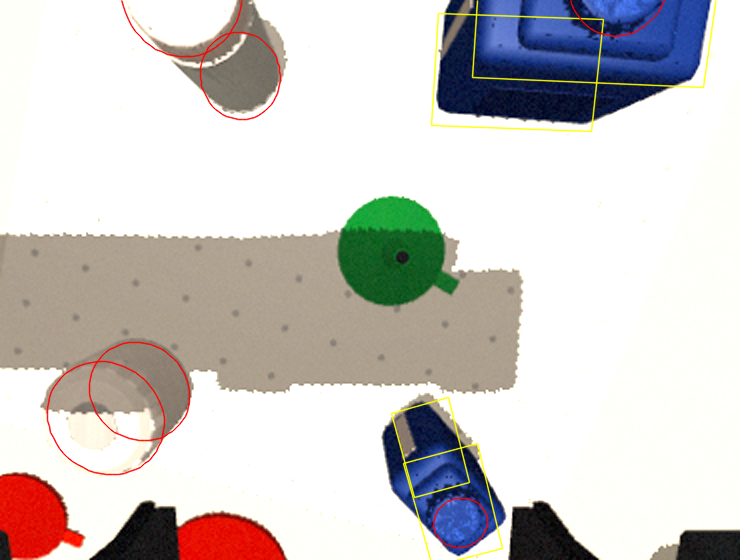

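View pics/o2.png

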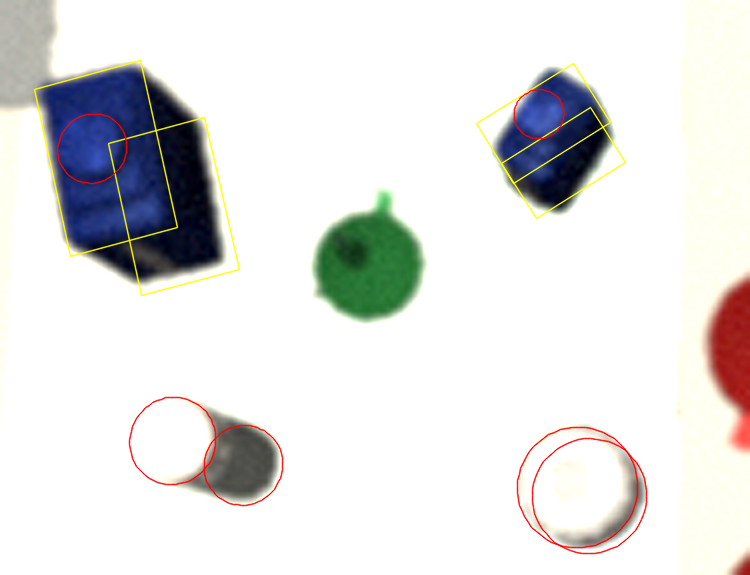

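```bash
cat > f3.py <<'E'
import fit
from fit import *
fit.D["wrist"]=pickle.load(open("w1.pkl","rb"));D=fit.D
def oct_(a,b,r,z,p): return rect(a-2*r,b,z,p)+rect(a,b-2*r,z,p)+rect(a-.6*r,b-.6*r,z,p)
def bot(a,b,h,H,cap):
    return lambda p:oct_(a,b,p[3],0,p)+oct_(a,b,p[3],h,p)+circ(cap,H,p)
models["small"]=(bot(.06,.038,.097,.117,.026),lambda c:(c[...,0]<78),{"top":(215,150,255,195),"scene":(290,245,332,298),"wrist":(280,185,354,282)})
models["large"]=(bot(.092,.058,.128,.150,.036),lambda c:(c[...,0]<78),{"top":(125,150,180,205),"scene":(375,268,430,340)})
for name,c,vs in(("small",(.62,.131),(["top","scene"],["wrist"],["top","scene","wrist"])),("large",(.594,.355),(["top"],["scene"],["top","scene"]))):
    f,s,bx=models[name]
    ms={v:seg(D[v]["img"],b,s) for v,b in bx.items()}
    for views in vs:
        res=[]
        for a in np.arange(-1.5,1.6,.4):
            X=np.array([c[0],c[1],a,.006]);r=minimize(cost,X,(name,views,ms),method="Nelder-Mead",options=dict(initial_simplex=X+np.r_[np.zeros((1,4)),np.diag([.01,.01,.3,.003])],xatol=1e-5,fatol=1e-5,maxiter=400))
            res.append(r)
        res.sort(key=lambda r:r.fun)
        print(name,views,res[0].x.round(4),round(res[0].fun,3),res[1].x.round(3),round(res[1].fun,3))
E
python3 f3.py
```

```text
small ['top', 'scene'] [0.6184 0.1298 2.5904 0.012 ] 0.219 [ 0.618  0.13  -0.566  0.012] 0.219
small ['wrist'] [ 0.6168  0.1333 -0.4976  0.0115] 0.054 [0.617 0.133 2.643 0.012] 0.055
small ['top', 'scene', 'wrist'] [ 0.6188  0.1312 -0.4886  0.0119] 0.311 [0.619 0.131 2.656 0.012] 0.312
large ['top'] [0.5956 0.3559 0.2564 0.012 ] 0.091 [0.596 0.357 0.258 0.012] 0.091
large ['scene'] [0.5938 0.3558 0.2556 0.0013] 0.063 [0.594 0.356 0.256 0.003] 0.063
large ['top', 'scene'] [0.5954 0.3565 0.2782 0.0119] 0.167 [ 0.595  0.357 -2.863  0.012] 0.167
```

```bash
python3 plan.py 0.431 0.112 0.32 0.25 48
```

```text
t 1.8 p [0.5498 0.1705 0.4399] yaw 0.301 tilt [-0.001  0.002 -1.   ] F [-1.   0.1  0.1] w 87.1 q [-0.74  0.15  0.44  1.6  -0.07  1.4   0.01]
[[30,-33,5,0.01,-0,0,87],[30,-32,6,0.02,-0,0,87],[30,-33,6,0.01,-0,0,87],[29.9,-32.2,6.5,0.011,-0.002,0.001,87]]
```

```bash
python3 -m creep '[[30,-33,5,0.01,0,0,87],[30,-32,6,0.02,0,0,87],[30,-33,6,0.01,0,0,87],[30,-32,6.5,0.01,-0.002,0.001,87],[0,0,0,0,0,0,87]]'
python3 - <<'E'
from ov import *
d=get_image("wrist");pickle.dump(d,open("w2.pkl","wb"))
ov(d,(100,150,470,420),2,[("F",(.431,.1123,0),0)],"pics/o3.png")
E
python3 plan.py 0.431 0.112 0.222 0.25 40
```

```text
time: 2.3
position: [0.4243, 0.1107, 0.3138]
tool_rot: [1.012, 1.326, -1.031]
ft_force: [-0.1, 0.0, -0.5]
grip_width: 1.003
t 2.35 p [0.4276 0.112  0.3171] yaw 0.254 tilt [-0.006 -0.002 -1.   ] F [0.4 0.9 2.5] w 86.9 q [-0.75 -0.07  0.42  2.06  0.03  1.15 -0.09]
[[32,1,0,0,0,0,87],[31,2,1,0,0,0,87],[32.1,0.9,-0.2,0.004,0,0.006,87]]
```

View pics/o3.png

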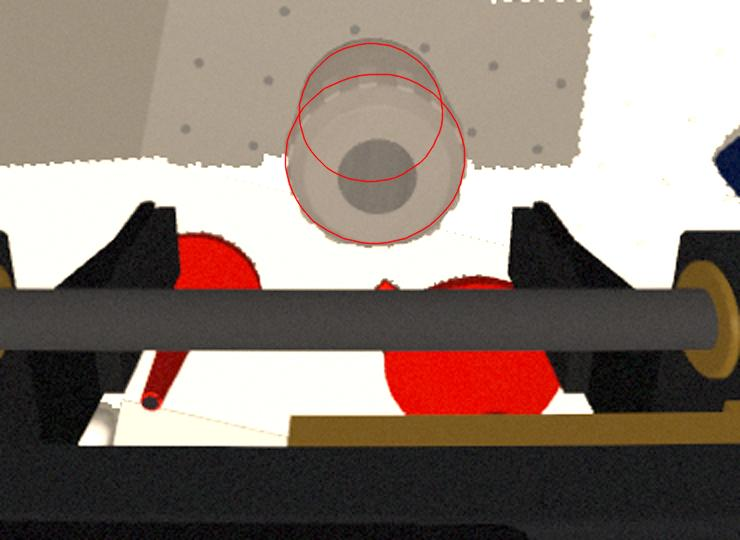

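```bash
python3 - <<'E'
from ov import *
d=get_image("wrist");p,M,s=pose();V=d["view"];c=-V[:3,:3].T@V[:3,3];print(p,(M.T@(c-p)).round(4),(M.T@(-V[2,:3])).round(3),(M.T@(V[0,:3])).round(3))
# expected projection of grasp pt & filter at z=.075 
G=p+M[:,0]*.164; print(proj(d,G),proj(d,[.431,.1123,.064]),proj(d,[G[0],G[1],.064]))
pickle.dump(d,open("w2.pkl","wb"))
ov(d,(100,150,470,420),2,[("F",(.431,.1123,0),0)],"pics/o3.png")
E
```

```text
[0.42994823 0.11278234 0.31948706] [ 0.0226 -0.0032 -0.0799] [ 0.959 -0.005  0.285] [ 0.006  1.    -0.   ]
[[280.14360763 292.5010609 ]] [[279.14480375 229.78584291]] [[277.85895574 228.85295899]]
```

View pics/o3.png

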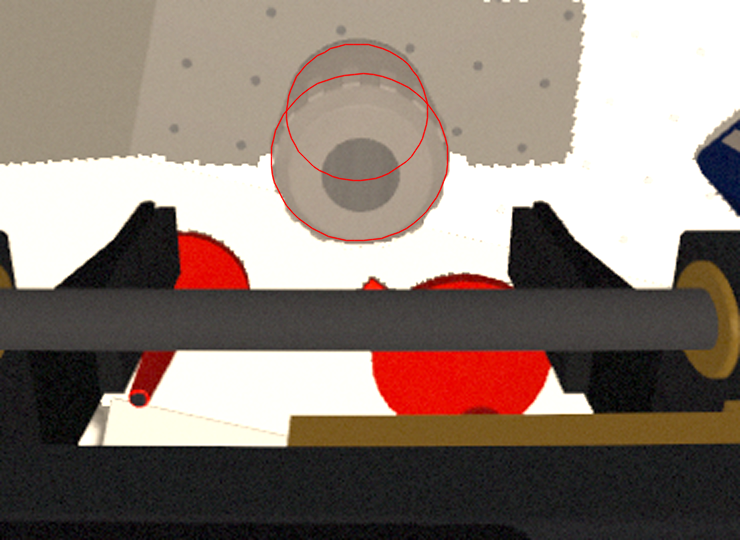

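```bash
python3 -m creep '[[33,3,0,0,0,0.003,87],[33,0,0,0,0,0.002,87],[32,0,0,0,0,0,87],[0,0,0,0,0,0,87],[0,0,0,0,0,0,87]]'; python3 plan.py 0.433 0.113 0.222 0.25 40
```

```text
time: 2.9
position: [0.4359, 0.1135, 0.2234]
tool_rot: [1.025, 1.312, -1.017]
ft_force: [0.5, 1.1, -0.3]
grip_width: 0.997
t 2.9 p [0.4359 0.1135 0.2234] yaw 0.252 tilt [ 0.007  0.001 -1.   ] F [ 0.5  1.1 -0.3] w 86.8 q [-0.74  0.07  0.44  2.15 -0.04  0.92 -0.03]
[[1.3,-2.9,-0.3,0.002,0.001,-0.007,87]]
```

Close on it.

```bash
python3 -m creep '[[1,-1,0,0,0,-0.006,60],[0,0,0,0,0,0,60],[0,0,0,0,0,0,60],[0,0,0,0,0,0,60],[0,0,0,0,0,0,55]]' 35; python3 -m creep '[[0,0,0,0,0,0,40],[0,0,0,0,0,0,40],[0,0,0,0,0,0,40]]'
python3 plan.py 0.433 0.113 0.39 0.2 48
```

```text
time: 3.4
position: [0.4334, 0.1121, 0.2217]
tool_rot: [1.022, 1.318, -1.024]
ft_force: [-3.7, -0.4, 7.0]
grip_width: 0.727
time: 3.7
position: [0.4334, 0.112, 0.2217]
tool_rot: [1.022, 1.318, -1.024]
ft_force: [-4.0, -0.4, 7.5]
grip_width: 0.723
t 3.7 p [0.4334 0.112  0.2217] yaw 0.25 tilt [-0.002 -0.001 -1.   ] F [-4.  -0.4  7.5] w 62.9 q [-0.74  0.07  0.44  2.15 -0.04  0.93 -0.02]
[[-42,-0,-0,0.01,0,0,87],[-42,-0,-0,0.02,0,0,87],[-42,-0,-1,0.01,0,0,87],[-42.3,-0.5,0.1,0.01,0,0.002,87]]
```

```bash
python3 -m creep '[[-30,0,0,0,0,0,40],[-42,0,0,0.01,0,0,40],[-45,0,0,0.02,0,0,40],[-42,0,0,0.02,0,0,40],[-10,0,0,0,0,0,40]]'
python3 plan.py 0.5925 -0.160 0.39 -0.2 45 40
```

```text
time: 4.2
position: [0.435, 0.1123, 0.3948]
tool_rot: [1.067, 1.293, -1.054]
ft_force: [0.9, 0.4, -3.7]
grip_width: 0.731
t 4.2 p [0.435  0.1123 0.3948] yaw 0.199 tilt [ 0.008  0.003 -1.   ] F [ 0.9  0.4 -3.7] w 63.6 q [-0.76 -0.13  0.42  1.95  0.06  1.3  -0.16]
[[1,14,43,0.06,-0,-0,40],[0,17,41,0.05,-0,-0,40],[1,19,41,0.06,-0,-0,40],[1,21,39,0.06,-0,-0,40],[1,24,39,0.06,-0,-0.01,40]]
[[0,26,36,0.05,-0,0,40],[0.7,27.8,35.7,0.059,-0.003,0.003,40]]
```

```bash
python3 -m creep '[[1,14,43,0.06,0,0,40],[0,17,41,0.05,0,0,40],[1,19,41,0.06,0,0,40],[1,21,39,0.06,0,0,40],[1,24,39,0.06,0,-0.005,40]]'
python3 -m creep '[[0,26,36,0.05,0,0,40],[1,28,36,0.06,-0.003,0,40],[0,0,0,0,0,0,40],[0,0,0,0,0,0,40]]'
python3 plan.py 0.5925 -0.160 0.30 -0.2 45 40
python3 - <<'E'
from ov import *
d=get_image("wrist");pickle.dump(d,open("w3.pkl","wb"))
ov(d,(0,0,560,420),1.4,[("cF",(.5925,-.160,0),0),("cC",(.449,-.132,0),0)],"pics/o4.png")
E
```

```text
time: 4.7
position: [0.5463, -0.0839, 0.3849]
tool_rot: [1.273, 1.169, -1.281]
ft_force: [1.0, 0.6, -3.2]
grip_width: 0.725
time: 5.1
position: [0.5912, -0.1614, 0.3828]
tool_rot: [1.348, 1.109, -1.366]
ft_force: [0.0, 1.6, -2.9]
grip_width: 0.728
t 5.1 p [ 0.5912 -0.1614  0.3828] yaw -0.203 tilt [-0.009 -0.005 -1.   ] F [ 0.   1.6 -2.9] w 63.4 q [-0.39  0.31  0.75  1.6  -0.21  1.33  0.19]
[[41,1,-1,-0,0,0,40],[41.8,0.7,-1.2,-0.003,0.006,0.008,40]]
```

View pics/o4.png

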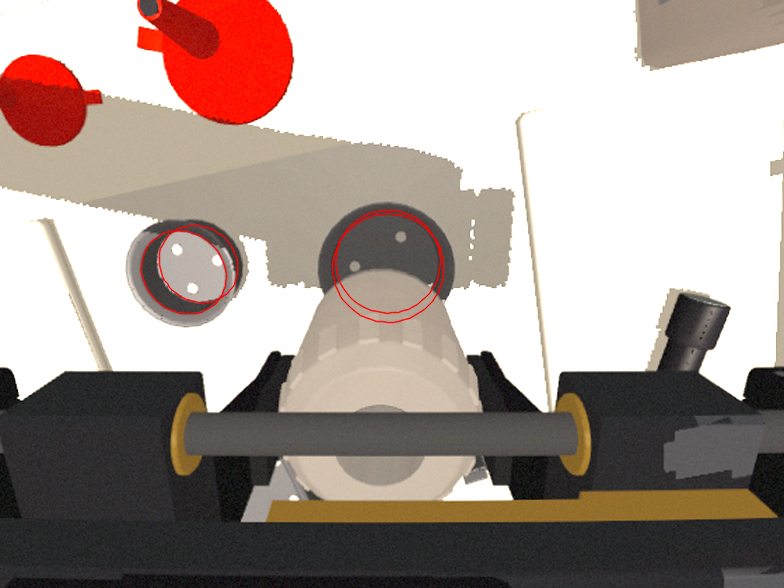

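```bash
python3 -m creep '[[41,1,-1,0,0.003,0.004,40],[42,1,-1,0,0.003,0.004,40],[40,0,0,0,0,0,40],[15,0,0,0,0,0,40],[0,0,0,0,0,0,40]]'
python3 plan.py 0.5925 -0.160 0.229 -0.2 45 40
```

```text
time: 5.65
position: [0.5928, -0.158, 0.2458]
tool_rot: [1.355, 1.109, -1.353]
ft_force: [0.0, -0.2, -2.2]
grip_width: 0.731
t 5.65 p [ 0.5928 -0.158   0.2458] yaw -0.199 tilt [ 0.     0.001 -1.   ] F [ 0.  -0.2 -2.2] w 63.6 q [-0.34  0.44  0.7   1.74 -0.31  1.08  0.26]
[[16.8,0.1,2.1,0.001,-0.001,0,40]]
```

```bash
python3 -m creep '[[8,0,2,0,0,0,40],[6,0,0,0,0,0,40],[2,0,0,0,0,0,40],[0,0,0,0,0,0,40],[0,0,0,0,0,0,40]]'
python3 plan.py 0.5925 -0.160 0.228 -0.2 45 40
```

```text
time: 6.15
position: [0.5938, -0.1607, 0.2315]
tool_rot: [1.358, 1.106, -1.351]
ft_force: [0.2, -0.4, -3.1]
grip_width: 0.728
t 6.15 p [ 0.5938 -0.1607  0.2315] yaw -0.2 tilt [ 0.004  0.001 -1.   ] F [ 0.2 -0.4 -3.1] w 63.3 q [-0.33  0.46  0.69  1.75 -0.33  1.05  0.27]
[[3.5,-1.4,-0.4,0,-0.002,-0.004,40]]
```

```bash
python3 -m creep '[[1,-1,0,0,-0.002,-0.003,40],[1,0,0,0,0,0,40],[1,0,0,0,0,0,40],[0,0,0,0,0,0,40]]'; python3 -m creep '[[1,0,0,0,0,0,40],[1,0,0,0,0,0,40],[0,0,0,0,0,0,40]]'
```

```text
time: 6.55
position: [0.5927, -0.1605, 0.2283]
tool_rot: [1.355, 1.107, -1.355]
ft_force: [-0.2, -0.7, 0.0]
grip_width: 0.728
time: 6.85
position: [0.5929, -0.1601, 0.2278]
tool_rot: [1.356, 1.109, -1.354]
ft_force: [-3.6, 3.2, 8.7]
grip_width: 0.729
```

Standing on the floor (contact force is up). Release to full opening, then lift.

```bash
python3 -m creep '[[-2,0,0,0,0,0,87],[0,0,0,0,0,0,87],[0,0,0,0,0,0,87],[0,0,0,0,0,0,87]]'; python3 -m creep '[[-30,0,0,0,0,0,87],[-42,0,0,0,0,0,87],[-42,0,0,0,0,0,87],[-42,0,0,0,0,0,87],[0,0,0,0,0,0,87]]'; python3 plan.py 0.618 0.131 0.39 1.06 46;  python3 - <<'E'
from ov import *
d=get_image("wrist");pickle.dump(d,open("w4.pkl","wb"))
ov(d,(0,0,560,420),1.4,[("cF",(.5925,-.160,0),0),("F",(.5925,-.160,0),.006),("cC",(.449,-.132,0),0)],"pics/o5.png")
E
```

```text
time: 7.25
position: [0.5926, -0.1608, 0.2281]
tool_rot: [1.355, 1.107, -1.355]
ft_force: [0.7, -0.6, -0.0]
grip_width: 0.97
time: 7.75
position: [0.5939, -0.1619, 0.3907]
tool_rot: [1.36, 1.098, -1.347]
ft_force: [1.2, -0.6, 0.4]
grip_width: 1.002
t 7.75 p [ 0.5939 -0.1619  0.3907] yaw -0.2 tilt [ 0.011 -0.002 -1.   ] F [ 1.2 -0.6  0.4] w 87.1 q [-0.39  0.3   0.75  1.59 -0.21  1.32  0.19]
[[0,-3,-29,-0.13,0,-0,87],[0,-0,-30,-0.12,0,-0,87],[0,4,-29,-0.13,0,-0,87],[0,7,-28,-0.12,0,-0,87],[0,11,-27,-0.13,0,-0,87]]
[[0,15,-26,-0.13,0.01,-0,87],[0,17,-24,-0.12,-0,-0.01,87],[1,21,-21,-0.13,-0,0,87],[-0,22,-18,-0.12,-0,0,87],[-0.3,25.3,-15.9,-0.13,-0.002,0,87]]
```

View pics/o5.png

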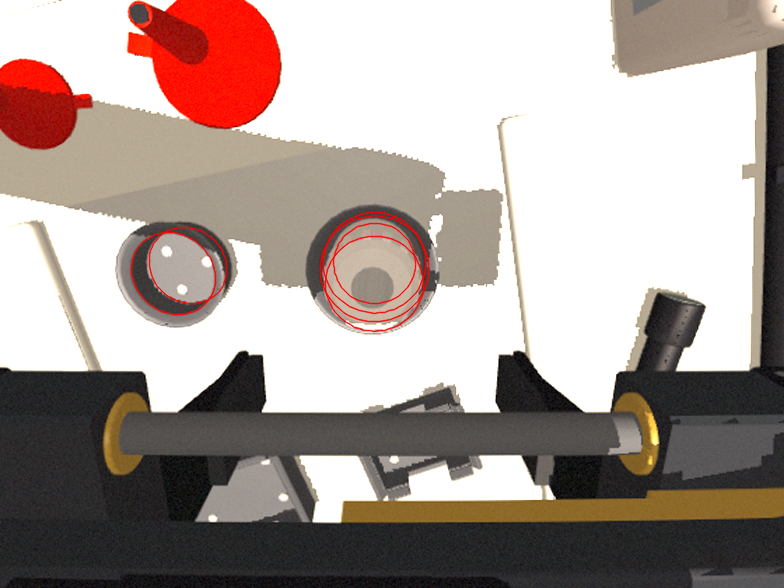

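```bash
python3 -m creep '[[0,-3,-29,-0.13,0,0,87],[0,0,-30,-0.12,0,0,87],[0,4,-29,-0.13,0,0,87],[0,7,-28,-0.12,0,0,87],[0,11,-27,-0.13,0,0,87]]'; python3 -m creep '[[0,15,-26,-0.13,0.01,0,87],[0,17,-24,-0.12,0,-0.01,87],[1,21,-21,-0.13,0,0,87],[0,22,-18,-0.12,0,0,87],[0,25,-16,-0.13,0,0,87]]'; python3 -m creep '[[0,0,0,0,0,0,87],[0,0,0,0,0,0,87]]'
python3 - <<'E'
from ov import *
d=get_image("wrist");pickle.dump(d,open("w5.pkl","wb"))
ov(d,(0,0,560,420),1.4,[("S",(.618,.131,-.51),0)],"pics/o6.png")
E
python3 plan.py 0.618 0.131 0.246 1.06 46
```

```text
time: 8.3
position: [0.6039, -0.0133, 0.3823]
tool_rot: [0.882, 1.386, -0.885]
ft_force: [0.1, -0.2, 0.2]
grip_width: 0.994
time: 8.8
position: [0.6158, 0.1332, 0.3813]
tool_rot: [0.395, 1.549, -0.399]
ft_force: [0.1, -0.6, -0.9]
grip_width: 1.003
time: 9.0
position: [0.6158, 0.1327, 0.3816]
tool_rot: [0.399, 1.548, -0.403]
ft_force: [0.7, -0.8, 0.9]
grip_width: 0.999
t 9.05 p [0.616  0.1313 0.382 ] yaw 1.058 tilt [-0.014  0.001 -1.   ] F [-0.4 -1.  -0.7] w 87.0 q [-0.6   0.31  0.44  1.55 -0.14  1.33  0.91]
[[45,1,1,-0,-0,0,87],[46,0,1,-0,-0.01,0,87],[45,0.6,1.2,-0.002,-0.003,0.006,87]]
```

View pics/o6.png

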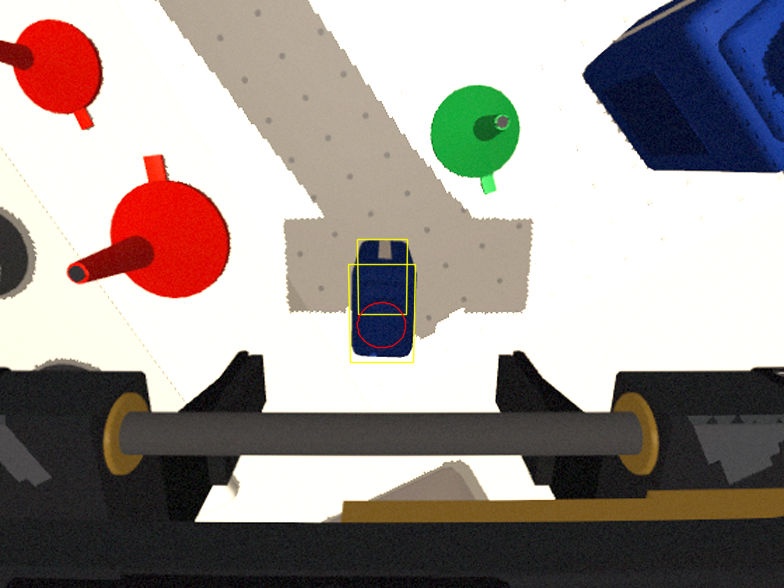

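```bash
python3 -m creep '[[45,1,1,0,-0.005,0,87],[46,0,1,0,-0.006,0.003,87],[40,0,1,0,-0.003,0.003,87],[5,0,0,0,0,0,87],[0,0,0,0,0,0,87]]'; python3 plan.py 0.618 0.131 0.246 1.06 46
python3 - <<'E'
from ov import *
d=get_image("wrist")
ov(d,(0,0,560,420),1.4,[("S",(.618,.131,-.51),0)],"pics/o7.png")
E
```

```text
time: 9.55
position: [0.6181, 0.1301, 0.2467]
tool_rot: [0.402, 1.532, -0.403]
ft_force: [0.5, -0.0, 0.4]
grip_width: 1.002
t 9.55 p [0.6181 0.1301 0.2467] yaw 1.057 tilt [ 0.    -0.001 -1.   ] F [ 0.5 -0.   0.4] w 87.1 q [-0.58  0.42  0.41  1.69 -0.19  1.07  0.95]
[[0.7,0.7,-0.5,-0.003,0.001,0,87]]
```

View pics/o7.png

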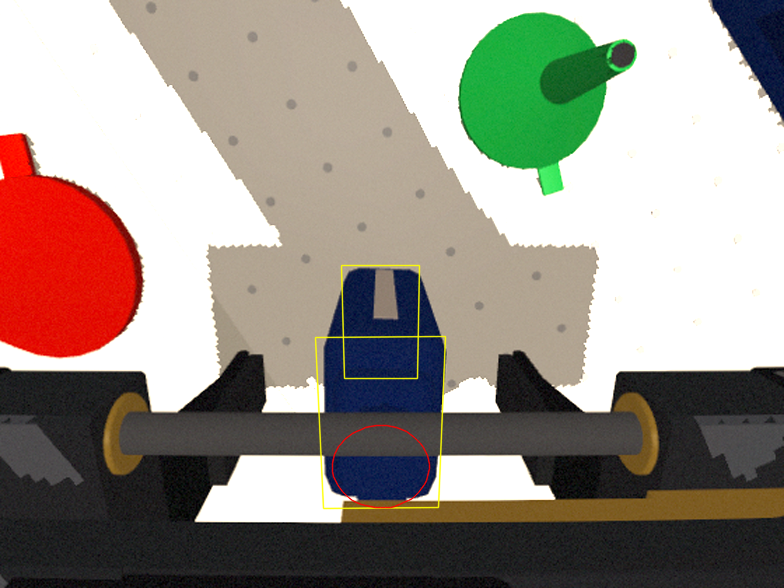

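```bash
python3 -m creep '[[0,0,0,0,0,0,50],[0,0,0,0,0,0,30],[0,0,0,0,0,0,25],[0,0,0,0,0,0,25],[0,0,0,0,0,0,25]]' 35;python3 -m creep '[[0,0,0,0,0,0,25],[0,0,0,0,0,0,25],[0,0,0,0,0,0,25],[0,0,0,0,0,0,25]]'; python3 plan.py 0.618 0.131 0.42 0.9 46 25
```

```text
time: 10.1
position: [0.6184, 0.1318, 0.2478]
tool_rot: [0.401, 1.531, -0.399]
ft_force: [-0.0, 0.1, -0.4]
grip_width: 0.627
time: 10.5
position: [0.6183, 0.1316, 0.2473]
tool_rot: [0.401, 1.531, -0.399]
ft_force: [-0.9, -0.5, -0.2]
grip_width: 0.434
t 10.5 p [0.6183 0.1316 0.2473] yaw 1.06 tilt [ 0.003  0.001 -1.   ] F [-0.9 -0.5 -0.2] w 37.8 q [-0.58  0.42  0.41  1.69 -0.19  1.07  0.95]
[[-43,-0,0,0.04,0,-0,25],[-43,-0,0,0.04,0,-0,25],[-44,-0,0,0.04,0,-0,25],[-42.7,-0.3,0.4,0.04,0.002,-0.002,25]]
```

```bash
python3 -m creep '[[-25,0,0,0,0,0,25],[-42,0,0,0.04,0,0,25],[-44,0,0,0.04,0,0,25],[-43,0,0,0.04,0,0,25],[-15,0,0,0,0,0,25]]'; python3 plan.py 0.597 -0.3168 0.40 -1.41 46 25 ; python3 plan.py 0.597 -0.3168 0.40 -1.3 46 25|tail -n +2 | wc -l;  
```

```text
time: 11.0
position: [0.6186, 0.1313, 0.4213]
tool_rot: [0.498, 1.506, -0.489]
ft_force: [0.2, 0.1, -1.3]
grip_width: 0.435
t 11.0 p [0.6186 0.1313 0.4213] yaw 0.94 tilt [ 0.009  0.003 -1.   ] F [ 0.2  0.1 -1.3] w 37.8 q [-0.62  0.29  0.46  1.5  -0.13  1.38  0.79]
[[2,-37,25,-0.08,0,-0,25],[2,-40,21,-0.08,0,-0,25],[2,-41,19,-0.08,0,-0,25],[2,-42,15,-0.08,0,-0,25],[2,-43,11,-0.08,0,-0,25]]
[[2,-44,9,-0.08,0.01,-0,25],[2,-45,4,-0.07,-0,-0,25],[2,-45,2,-0.08,-0,-0,25],[2,-45,-2,-0.08,-0,-0,25],[1.5,-44.2,-6.1,-0.082,0,-0.005,25]]
2
```

```bash
python3 plan.py 0.61 -0.09 0.40 -0.25 46 25
```

```text
t 11.0 p [0.6186 0.1313 0.4213] yaw 0.94 tilt [ 0.009  0.003 -1.   ] F [ 0.2  0.1 -1.3] w 37.8 q [-0.62  0.29  0.46  1.5  -0.13  1.38  0.79]
[[2,-18,12,0.12,0,-0,25],[2,-17,15,0.12,-0,-0,25],[2,-15,16,0.12,-0,-0,25],[2,-13,18,0.12,-0,-0,25],[2,-10,20,0.11,-0,-0.01,25]]
[[2,-9,20,0.12,-0,0,25],[3,-6,22,0.12,0,0,25],[2,-3,22,0.12,0,0,25],[2,-1,22,0.12,0,0,25],[2,2.2,21.7,0.119,0.001,-0,25]]
```

```bash
python3 -m creep '[[2,-18,12,0.12,0,0,25],[2,-17,15,0.12,0,0,25],[2,-15,16,0.12,0,0,25],[2,-13,18,0.12,0,0,25],[2,-10,20,0.11,0,-0.01,25]]'; python3 -m creep '[[2,-9,20,0.12,0,0,25],[3,-6,22,0.12,0,0,25],[2,-3,22,0.12,0,0,25],[2,-1,22,0.12,0,0,25],[2,2,22,0.12,0,0,25]]'; python3 plan.py 0.597 -0.3168 0.39 -1.41 46 25
```

```text
time: 11.5
position: [0.6135, 0.02, 0.4046]
tool_rot: [0.945, 1.359, -0.958]
ft_force: [-0.2, 0.1, -1.2]
grip_width: 0.436
time: 12.0
position: [0.6085, -0.0907, 0.3939]
tool_rot: [1.387, 1.081, -1.402]
ft_force: [1.2, -0.7, -2.9]
grip_width: 0.436
t 12.0 p [ 0.6085 -0.0907  0.3939] yaw -0.254 tilt [-0.009 -0.003 -1.   ] F [ 1.2 -0.7 -2.9] w 37.9 q [-0.49  0.3   0.73  1.58 -0.2   1.35  0.01]
[[1,5,25,0.13,0,0,25],[0,8,23,0.13,0,0,25],[1,12,23,0.13,0,0,25],[0,14,21,0.12,0,0,25],[1,16,19,0.13,0.01,0,25]]
[[-0,19,17,0.13,-0,0,25],[0,21,14,0.13,-0,0,25],[1,22,11,0.13,-0,0,25],[0,23.7,8.4,0.126,0.001,0.004,25]]
```

```bash
python3 -m creep '[[1,5,25,0.13,0,0,25],[0,8,23,0.13,0,0,25],[1,12,23,0.13,0,0,25],[0,14,21,0.12,0,0,25],[1,16,19,0.13,0.01,0,25]]'; python3 -m creep '[[0,19,17,0.13,0,0,25],[0,21,14,0.13,0,0,25],[1,22,11,0.13,0,0,25],[0,24,8,0.126,0,0.004,25],[0,0,0,0,0,0,25]]'; python3 plan.py 0.597 -0.3168 0.32 -1.41 46 25
python3 - <<'E'
from ov import *
d=get_image("wrist")
ov(d,(0,0,560,420),1.4,[("cS",(.5968,-.3168,.16),0)],"pics/o8.png")
E
```

```text
time: 12.5
position: [0.6027, -0.2164, 0.3915]
tool_rot: [1.832, 0.649, -1.832]
ft_force: [-0.5, 0.2, -2.3]
grip_width: 0.436
time: 13.0
position: [0.5968, -0.3205, 0.39]
tool_rot: [2.136, 0.165, -2.14]
ft_force: [-0.5, -0.6, -1.9]
grip_width: 0.434
t 13.0 p [ 0.5968 -0.3205  0.39  ] yaw -1.414 tilt [-0.002 -0.004 -1.   ] F [-0.5 -0.6 -1.9] w 37.8 q [-0.21  0.53  0.97  1.42 -0.43  1.41 -0.66]
[[35,-2,-0,-0,0,-0,25],[35,-1.8,-1,-0.004,0.002,-0.003,25]]
```

View pics/o8.png

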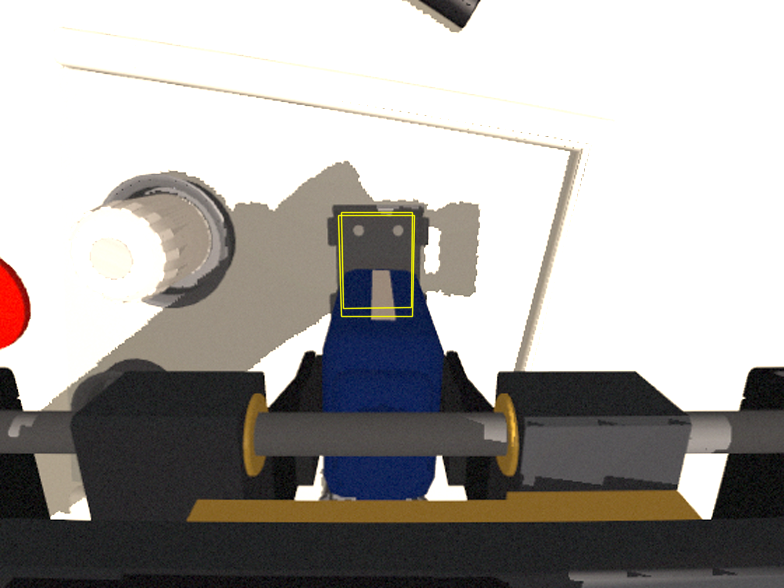

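```bash
python3 -m creep '[[35,-2,0,0,0,0,25],[35,-2,-1,-0.004,0.002,-0.003,25],[35,0,0,0,0,0,25],[0,0,0,0,0,0,25],[0,0,0,0,0,0,25]]'; python3 plan.py 0.597 -0.3168 0.255 -1.41 46 25
python3 - <<'E'
from ov import *
d=get_image("wrist")
ov(d,(0,0,560,420),1.4,[("cS",(.5968,-.3168,.16),0)],"pics/o9.png")
E
```

```text
time: 13.55
position: [0.5997, -0.3112, 0.2866]
tool_rot: [2.137, 0.187, -2.132]
ft_force: [-0.7, 0.4, -0.8]
grip_width: 0.439
t 13.55 p [ 0.5997 -0.3112  0.2866] yaw -1.4 tilt [ 0.002  0.004 -1.   ] F [-0.7  0.4 -0.8] w 38.2 q [-0.2   0.6   0.91  1.55 -0.5   1.24 -0.62]
[[31.5,5.2,3.7,0.01,-0.002,0.004,25]]
```

View pics/o9.png

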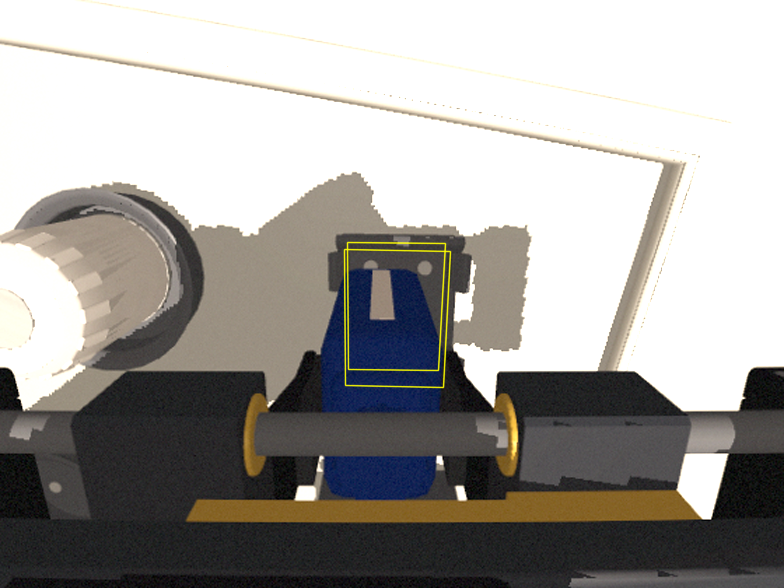

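```bash
python3 -m creep '[[4,5,3,0.01,0,0,25],[8,1,0,0,0,0,25],[0,0,0,0,0,0,25],[0,0,0,0,0,0,25]]'; python3 plan.py 0.597 -0.3176 0.253 -1.41 46 25
python3 - <<'E'
from ov import *
d=get_image("wrist")
ov(d,(0,0,560,420),1.4,[("cS",(.5968,-.3176,.16),0)],"pics/o10.png")
E
```

```text
time: 14.0
position: [0.5975, -0.3186, 0.2747]
tool_rot: [2.144, 0.174, -2.137]
ft_force: [-0.3, 0.1, -1.8]
grip_width: 0.435
t 14.0 p [ 0.5975 -0.3186  0.2747] yaw -1.412 tilt [ 0.003  0.003 -1.   ] F [-0.3  0.1 -1.8] w 37.9 q [-0.19  0.61  0.9   1.55 -0.51  1.22 -0.61]
[[21.7,-1,0.4,-0.002,-0.004,0.003,25]]
```

View pics/o10.png

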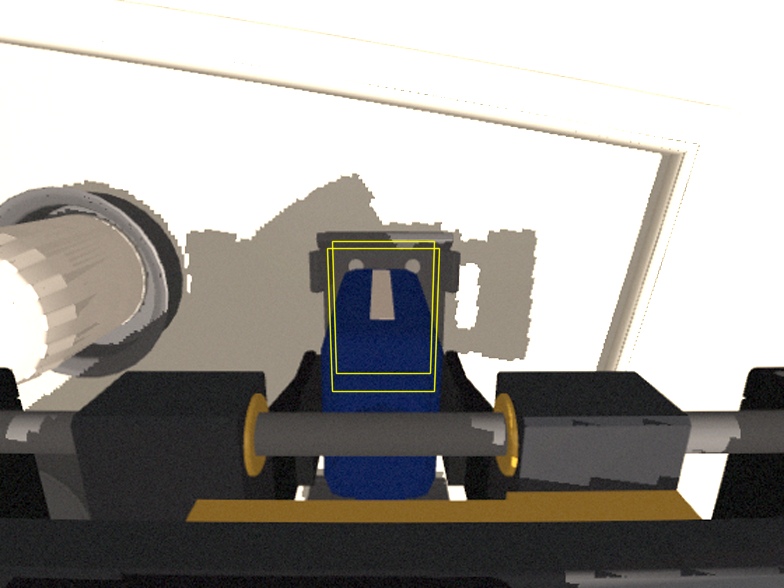

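```bash
python3 -m creep '[[8,-1,0,0,-0.003,0.003,25],[7,0,0,0,0,0,25],[4,0,0,0,0,0,25],[0,0,0,0,0,0,25],[0,0,0,0,0,0,25]]'; python3 plan.py 0.597 -0.3176 0.253 -1.41 46 25
```

```text
time: 14.55
position: [0.5974, -0.3176, 0.2555]
tool_rot: [2.139, 0.17, -2.138]
ft_force: [-0.3, -0.0, -1.7]
grip_width: 0.437
t 14.55 p [ 0.5974 -0.3176  0.2555] yaw -1.412 tilt [ 0.    -0.001 -1.   ] F [-0.3 -0.  -1.7] w 38.1 q [-0.19  0.63  0.89  1.57 -0.52  1.19 -0.6 ]
[[2.5,-0.1,0.4,-0.002,-0,-0.001,25]]
```

```bash
python3 -m creep '[[1,0,0,0,0,0,25],[1,0,0,0,0,0,25],[1,0,0,0,0,0,25],[0,0,0,0,0,0,25]]'; python3 -m creep '[[1,0,0,0,0,0,25],[0,0,0,0,0,0,25]]'
```

```text
time: 14.95
position: [0.5976, -0.3176, 0.2531]
tool_rot: [2.14, 0.17, -2.137]
ft_force: [-0.5, 0.5, 0.0]
grip_width: 0.432
time: 15.15
position: [0.5976, -0.3177, 0.2531]
tool_rot: [2.14, 0.17, -2.136]
ft_force: [-2.3, 1.0, 5.3]
grip_width: 0.434
```

```bash
python3 -m creep '[[-1,0,0,0,0,0,70],[0,0,0,0,0,0,70],[0,0,0,0,0,0,70],[0,0,0,0,0,0,70],[0,0,0,0,0,0,87]]'; python3 -m creep '[[-30,0,0,0,0,0,87],[-42,0,0,0,0,0,87],[-42,0,0,0,0,0,87],[-30,0,0,0,0,0,87],[0,0,0,0,0,0,87]]';python3 - <<'E'
from ov import *
d=get_image("wrist")
ov(d,(0,0,560,420),1.4,[("cS",(.5968,-.3176,.16),0),("cF",(.5925,-.16,0),0)],"pics/o11.png")
E
python3 plan.py 0.60 -0.09 0.40 -0.25 46
```

```text
time: 15.65
position: [0.5974, -0.3176, 0.2526]
tool_rot: [2.139, 0.17, -2.138]
ft_force: [-0.4, -0.1, -0.3]
grip_width: 0.803
time: 16.15
position: [0.5978, -0.3189, 0.4022]
tool_rot: [2.145, 0.165, -2.128]
ft_force: [0.3, -0.2, -0.4]
grip_width: 0.997
t 16.2 p [ 0.5975 -0.3183  0.3994] yaw -1.412 tilt [ 0.005 -0.002 -1.   ] F [ 0.3 -0.8 -0.3] w 86.7 q [-0.22  0.52  0.97  1.42 -0.43  1.42 -0.66]
[[-0,-25,-4,-0.13,-0,-0,87],[-0,-24,-8,-0.13,-0,-0,87],[-0,-23,-10,-0.13,-0,-0,87],[-1,-22,-14,-0.13,-0,-0,87],[0,-19,-16,-0.13,-0,-0,87]]
[[0,-18,-19,-0.12,-0,-0,87],[0,-15,-20,-0.13,0,-0,87],[-0,-12,-22,-0.13,0,-0,87],[-0.2,-9,-23.8,-0.132,0.001,-0.005,87]]
```

View pics/o11.png

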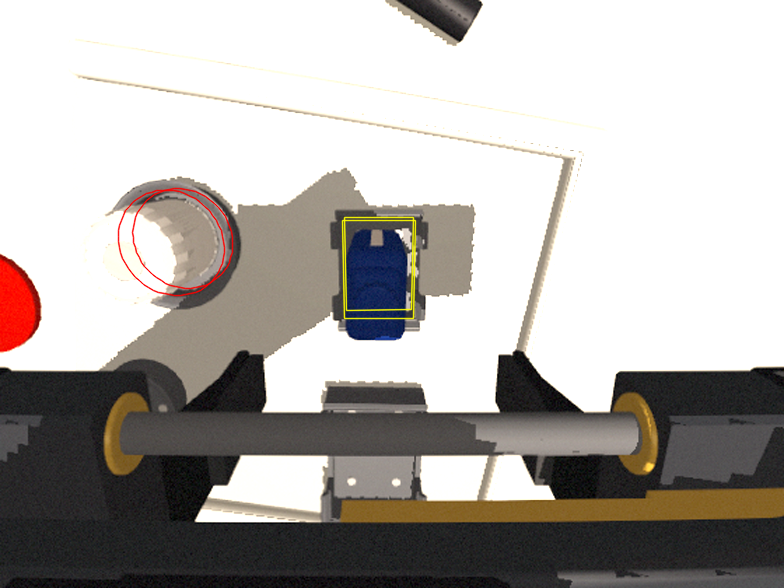

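```bash
python3 -m creep '[[0,-25,-4,-0.13,0,0,87],[0,-24,-8,-0.13,0,0,87],[0,-23,-10,-0.13,0,0,87],[-1,-22,-14,-0.13,0,0,87],[0,-19,-16,-0.13,0,0,87]]'; python3 -m creep '[[0,-18,-19,-0.12,0,0,87],[0,-15,-20,-0.13,0,0,87],[0,-12,-22,-0.13,0,0,87],[0,-9,-24,-0.13,0,-0.005,87]]'; python3 plan.py 0.446 0.305 0.40 0.6 46
```

```text
time: 16.7
position: [0.5986, -0.1893, 0.3961]
tool_rot: [1.74, 0.752, -1.742]
ft_force: [-0.4, 0.5, 0.1]
grip_width: 0.999
time: 17.1
position: [0.5993, -0.0877, 0.3961]
tool_rot: [1.386, 1.088, -1.393]
ft_force: [-0.2, 0.0, -0.6]
grip_width: 0.996
t 17.1 p [ 0.5993 -0.0877  0.3961] yaw -0.246 tilt [-0.006  0.001 -1.   ] F [-0.2  0.  -0.6] w 86.7 q [-0.51  0.28  0.74  1.6  -0.19  1.34  0.01]
[[-0,-24,-34,-0.08,-0,0,87],[-0,-22,-37,-0.09,-0,0,87],[-1,-18,-38,-0.08,-0,0,87],[0,-16,-39,-0.09,-0,0,87],[-0,-11,-40,-0.08,-0,0,87]]
[[-0,-8,-42,-0.09,-0,0,87],[-1,-5,-42,-0.08,-0,0,87],[0,-1,-42,-0.09,-0,0,87],[-0,2,-42,-0.08,-0,0,87],[-0.4,6.2,-41.7,-0.086,-0.005,0.005,87]]
```

```bash
python3 -m creep '[[0,-24,-34,-0.08,0,0,87],[0,-22,-37,-0.09,0,0,87],[-1,-18,-38,-0.08,0,0,87],[0,-16,-39,-0.09,0,0,87],[0,-11,-40,-0.08,0,0,87]]'; python3 -m creep '[[0,-8,-42,-0.09,0,0,87],[-1,-5,-42,-0.08,0,0,87],[0,-1,-42,-0.09,0,0,87],[0,2,-42,-0.08,0,0,87],[0,6,-42,-0.086,-0.005,0.005,87]]'; python3 -m creep '[[0,0,0,0,0,0,87],[0,0,0,0,0,0,87]]'
python3 plan.py 0.446 0.308 0.272 0.6 46
python3 - <<'E'
from ov import *
d=get_image("wrist")
ov(d,(0,0,560,420),1.4,[("C",(.446,.308),0),("L",(.595,.356,.26),0)],"pics/o12.png")
E
```

```text
time: 17.6
position: [0.5231, 0.109, 0.3978]
tool_rot: [1.079, 1.291, -1.085]
ft_force: [1.0, 0.6, 0.0]
grip_width: 0.999
time: 18.1
position: [0.4471, 0.306, 0.3992]
tool_rot: [0.758, 1.432, -0.759]
ft_force: [1.1, 1.2, 0.7]
grip_width: 1.001
time: 18.3
position: [0.4474, 0.3057, 0.3991]
tool_rot: [0.758, 1.432, -0.761]
ft_force: [0.3, -1.1, 0.1]
grip_width: 0.999
t 18.3 p [0.4474 0.3057 0.3991] yaw 0.597 tilt [ 0.001 -0.003 -1.   ] F [ 0.3 -1.1  0.1] w 86.9 q [-1.    0.09  0.37  1.74 -0.03  1.32 -0.02]
[[42,0,-1,-0,0,0,87],[43,0,-1,-0,0,0,87],[42.1,0.3,-1.1,-0.003,0.003,0.001,87]]
```

View pics/o12.png

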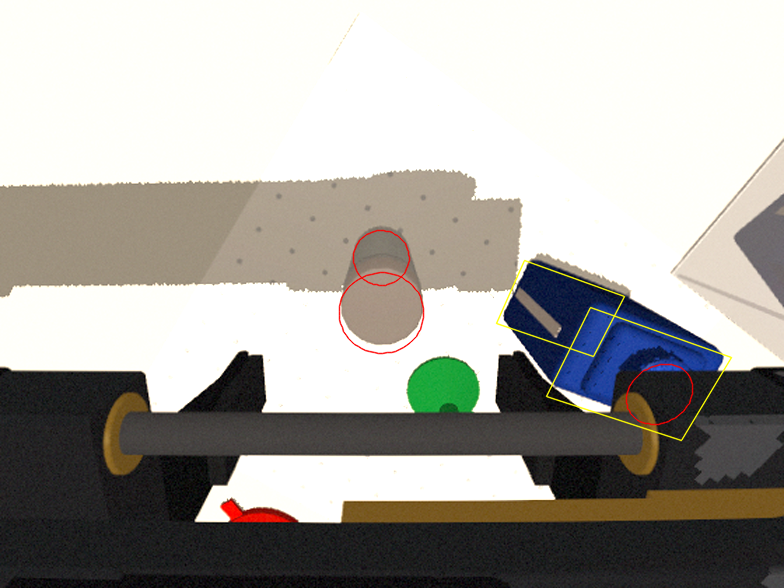

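```bash
python3 -m creep '[[42,0,-2,0,0,0,87],[43,0,-1,0,0,0,87],[38,0,-1,0,0.003,0,87],[4,0,0,0,0,0,87],[0,0,0,0,0,0,87]]'; python3 -m creep '[[0,0,0,0,0,0,60],[0,0,0,0,0,0,40],[0,0,0,0,0,0,30],[0,0,0,0,0,0,30],[0,0,0,0,0,0,30]]' 30; python3 -m creep '[[0,0,0,0,0,0,30],[0,0,0,0,0,0,30],[0,0,0,0,0,0,30],[0,0,0,0,0,0,30]]'; python3 plan.py 0.447 0.308 0.40 0.6 46 30
```

```text
time: 18.85
position: [0.447, 0.3065, 0.2733]
tool_rot: [0.763, 1.433, -0.763]
ft_force: [0.2, 1.0, 0.9]
grip_width: 0.998
time: 19.35
position: [0.4466, 0.3081, 0.2742]
tool_rot: [0.764, 1.433, -0.759]
ft_force: [0.0, 0.7, 0.0]
grip_width: 0.632
time: 19.75
position: [0.4465, 0.308, 0.2737]
tool_rot: [0.763, 1.433, -0.76]
ft_force: [-1.1, -0.7, 1.8]
grip_width: 0.501
t 19.75 p [0.4465 0.308  0.2737] yaw 0.594 tilt [ 0.001  0.002 -1.   ] F [-1.1 -0.7  1.8] w 43.6 q [-0.98  0.2   0.37  1.89 -0.08  1.06  0.01]
[[-42,0,0,-0,-0,-0,30],[-42,0,0,-0,-0,-0,30],[-42.3,0.7,0.1,-0.006,-0.001,-0.002,30]]
```

```bash
python3 -m creep '[[-25,0,0,0,0,0,30],[-42,0,0,0,0,0,30],[-42,0,0,0,0,0,30],[-27,0,0,0,0,0,30],[0,0,0,0,0,0,30]]'; python3 plan.py 0.449 -0.132 0.405 -0.25 46 30
```

```text
time: 20.25
position: [0.4474, 0.308, 0.4139]
tool_rot: [0.769, 1.431, -0.754]
ft_force: [0.8, 0.8, -0.8]
grip_width: 0.501
t 20.25 p [0.4474 0.308  0.4139] yaw 0.594 tilt [ 0.007  0.007 -1.   ] F [ 0.8  0.8 -0.8] w 43.5 q [-1.    0.08  0.38  1.72 -0.03  1.33 -0.03]
[[1,-24,37,0.08,-0,-0,30],[0,-22,38,0.09,-0,-0,30],[1,-18,40,0.08,-0,-0,30],[0,-15,42,0.09,-0,-0,30],[1,-11,42,0.08,-0,-0,30]]
[[0,-7,44,0.09,-0,-0,30],[1,-4,43,0.08,-0.01,-0,30],[1,0,44,0.09,0,-0.01,30],[1,4,44,0.08,0,0,30],[1,7.9,43.6,0.084,0.003,0.002,30]]
```

```bash
python3 -m creep '[[1,-24,37,0.08,0,0,30],[0,-22,38,0.09,0,0,30],[1,-18,40,0.08,0,0,30],[0,-15,42,0.09,0,0,30],[1,-11,42,0.08,0,0,30]]'; python3 -m creep '[[0,-7,44,0.09,0,0,30],[1,-4,43,0.08,-0.005,0,30],[1,0,44,0.09,0,-0.005,30],[1,4,44,0.08,0,0,30],[1,8,44,0.084,0,0,30]]'; python3 -m creep '[[0,0,0,0,0,0,30],[0,0,0,0,0,0,30],[0,0,0,0,0,0,30]]'
python3 plan.py 0.449 -0.132 0.33 -0.25 46 30
python3 - <<'E'
from ov import *
d=get_image("wrist")
ov(d,(0,0,560,420),1.4,[("cC",(.449,-.132),0),("cF",(.5925,-.16),0)],"pics/o13.png")
E
```

```text
time: 20.75
position: [0.446, 0.0859, 0.4045]
tool_rot: [1.083, 1.286, -1.083]
ft_force: [1.7, 0.0, -1.8]
grip_width: 0.5
time: 21.25
position: [0.4472, -0.1344, 0.401]
tool_rot: [1.388, 1.08, -1.398]
ft_force: [1.1, -0.1, -1.6]
grip_width: 0.5
time: 21.55
position: [0.448, -0.1315, 0.4014]
tool_rot: [1.385, 1.083, -1.395]
ft_force: [0.1, 0.3, -2.1]
grip_width: 0.504
t 21.55 p [ 0.448  -0.1315  0.4014] yaw -0.248 tilt [-0.005 -0.003 -1.   ] F [ 0.1  0.3 -2.1] w 43.9 q [-0.61 -0.13  0.79  1.91  0.1   1.33 -0.1 ]
[[36,1,-0,0,0,0,30],[35.4,0.4,-0.1,0.002,0.004,0.005,30]]
```

View pics/o13.png

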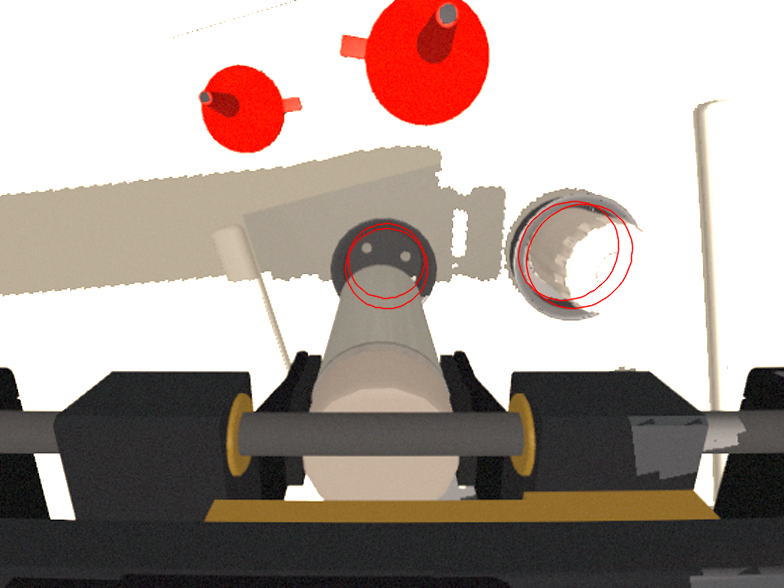

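```bash
python3 -m creep '[[36,0,0,0,0.002,0.003,30],[36,0,0,0,0.002,0.002,30],[25,0,0,0,0,0,30],[0,0,0,0,0,0,30],[0,0,0,0,0,0,30]]'
python3 plan.py 0.449 -0.132 0.281 -0.25 46 30
python3 - <<'E'
from ov import *
d=get_image("wrist")
ov(d,(0,0,560,420),1.4,[("cC",(.449,-.132),0)],"pics/o14.png")
E
```

```text
time: 22.1
position: [0.4483, -0.1321, 0.3057]
tool_rot: [1.39, 1.08, -1.388]
ft_force: [-0.2, -0.2, -1.2]
grip_width: 0.501
t 22.1 p [ 0.4483 -0.1321  0.3057] yaw -0.248 tilt [ 0.002 -0.001 -1.   ] F [-0.2 -0.2 -1.2] w 43.6 q [-0.61 -0.02  0.84  2.04  0.02  1.12 -0.02]
[[24.7,0.6,-0.2,0.002,0,-0.002,30]]
```

View pics/o14.png

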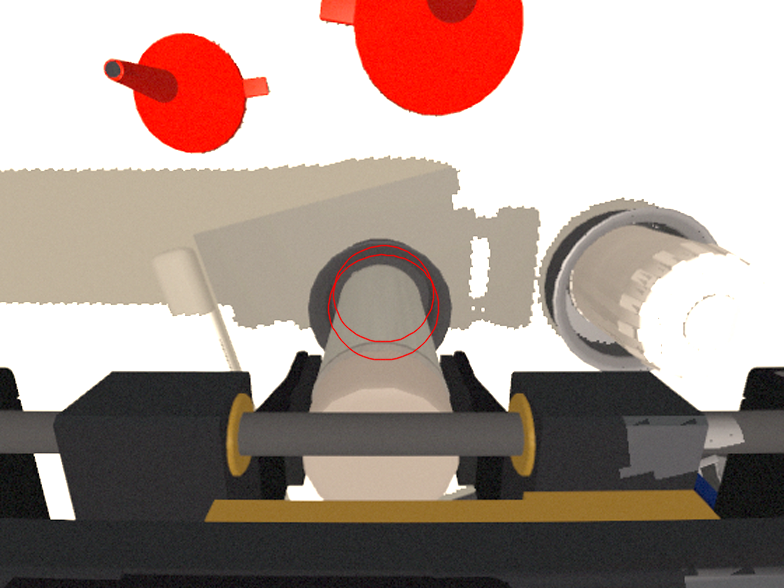

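Centred on the cup: can base at column 382, cup at 380. Lower it.

```bash
python3 -m creep '[[10,0,0,0,0,0,30],[8,0,0,0,0,0,30],[4,0,0,0,0,0,30],[0,0,0,0,0,0,30],[0,0,0,0,0,0,30]]'; python3 -m creep '[[1,0,0,0,0,0,30],[1,0,0,0,0,0,30],[1,0,0,0,0,0,30],[0,0,0,0,0,0,30]]'
```

```text
time: 22.65
position: [0.4481, -0.1331, 0.2835]
tool_rot: [1.392, 1.079, -1.389]
ft_force: [0.2, -0.5, -2.1]
grip_width: 0.497
time: 23.05
position: [0.448, -0.133, 0.2804]
tool_rot: [1.392, 1.079, -1.389]
ft_force: [0.4, 0.8, -1.6]
grip_width: 0.505
```

```bash
python3 -m creep '[[1,0,0,0,0,0,30],[0,0,0,0,0,0,30],[0,0,0,0,0,0,30]]';python3 -m creep '[[1,0,0,0,0,0,30],[0,0,0,0,0,0,30],[0,0,0,0,0,0,30]]'
```

```text
time: 23.35
position: [0.4482, -0.1331, 0.2797]
tool_rot: [1.392, 1.079, -1.389]
ft_force: [-0.4, -0.1, 2.2]
grip_width: 0.499
time: 23.65
position: [0.4483, -0.1333, 0.2797]
tool_rot: [1.393, 1.079, -1.389]
ft_force: [-3.6, 0.5, 11.2]
grip_width: 0.501
```

```bash
python3 -m creep '[[-2,0,0,0,0,0,70],[0,0,0,0,0,0,70],[0,0,0,0,0,0,70],[0,0,0,0,0,0,70],[0,0,0,0,0,0,87]]'; python3 -m creep '[[-30,0,0,0,0,0,87],[-42,0,0,0,0,0,87],[-42,0,0,0,0,0,87],[-10,0,0,0,0,0,87],[0,0,0,0,0,0,87]]';python3 - <<'E'
from ov import *
d=get_image("wrist")
ov(d,(0,0,560,420),1.4,[("cC",(.449,-.132),0)],"pics/o15.png")
E
python3 plan.py 0.52 0.06 0.40 -0.3 46
```

```text
time: 24.15
position: [0.448, -0.133, 0.2803]
tool_rot: [1.392, 1.079, -1.389]
ft_force: [-0.2, 0.3, -0.9]
grip_width: 0.822
time: 24.65
position: [0.4483, -0.1332, 0.406]
tool_rot: [1.394, 1.077, -1.386]
ft_force: [0.8, 0.1, 0.0]
grip_width: 0.999
t 24.7 p [ 0.4478 -0.133   0.4043] yaw -0.25 tilt [ 0.003  0.    -1.   ] F [-1.4 -0.3 -0.7] w 87.1 q [-0.63 -0.14  0.8   1.91  0.1   1.33 -0.11]
[[1,4,-41,0.01,-0,-0,87],[1,5,-41,0.01,-0,-0,87],[1,3,-41,0.01,-0,-0,87],[1,3,-41,0.01,-0,-0,87],[0.6,3.2,-41.2,0.01,-0.001,-0.003,87]]
```

View pics/o15.png

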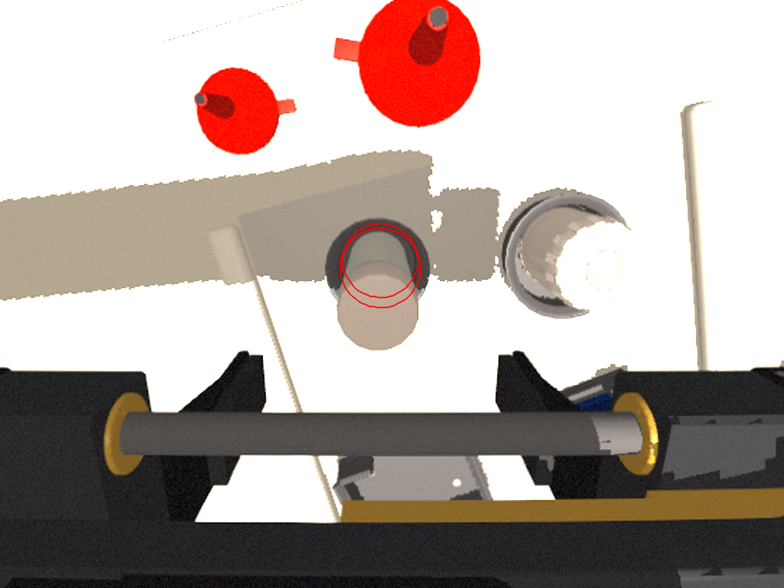

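```bash
python3 - <<'E'
from ov import *
D=pickle.load(open("d0.pkl","rb"))
print(ray(D["top"],[[115,140],[138,165],[138,66]],.16).round(3),ray(D["top"],[[138,165],[138,66]],0.05).round(3))
E
python3 plan.py 0.59 0.34 0.42 -1.31 46
```

```text
[[0.682 0.431 0.16 ]
 [0.616 0.366 0.16 ]
 [0.885 0.385 0.16 ]] [[0.643 0.404 0.05 ]
 [0.939 0.424 0.05 ]]
t 24.7 p [ 0.4478 -0.133   0.4043] yaw -0.25 tilt [ 0.003  0.    -1.   ] F [-1.4 -0.3 -0.7] w 87.1 q [-0.63 -0.14  0.8   1.91  0.1   1.33 -0.11]
[[-1,2,-45,0.1,-0,-0,87],[-2,-3,-45,0.09,-0,-0,87],[-1,-6,-44,0.1,-0,-0,87],[-2,-11,-44,0.1,-0,-0,87],[-1,-15,-42,0.09,-0,-0,87]]
[[-1,-20,-40,0.1,-0,-0,87],[-2,-23,-39,0.09,-0,-0,87],[-1,-26,-36,0.1,-0,-0,87],[-1,-30,-34,0.1,-0,-0,87],[-2,-33,-30,0.09,-0,-0,87]]
[[-1.2,-35.6,-27.7,0.1,-0.003,-0.001,87]]
```

```bash
python3 -m creep '[[-1,2,-45,0.1,0,0,87],[-2,-3,-45,0.09,0,0,87],[-1,-6,-44,0.1,0,0,87],[-2,-11,-44,0.1,0,0,87],[-1,-15,-42,0.09,0,0,87]]'; python3 -m creep '[[-1,-20,-40,0.1,0,0,87],[-2,-23,-39,0.09,0,0,87],[-1,-26,-36,0.1,0,0,87],[-1,-30,-34,0.1,0,0,87],[-2,-33,-30,0.09,0,0,87]]'; python3 -m creep '[[-1,-35,-28,0.1,0,0,87],[0,0,0,0,0,0,87],[0,0,0,0,0,0,87],[0,0,0,0,0,0,87]]'
python3 - <<'E'
from ov import *
d=get_image("wrist");pickle.dump(d,open("w6.pkl","wb"))
ov(d,(0,0,560,420),1.4,[("L",(.595,.356,.26),0)],"pics/o16.png")
E
python3 plan.py 0.595 0.356 0.36 -1.31 46
```

```text
time: 25.2
position: [0.5128, 0.0835, 0.4091]
tool_rot: [1.724, 0.767, -1.728]
ft_force: [0.8, -0.7, 0.3]
grip_width: 1.003
time: 25.7
position: [0.5769, 0.2984, 0.4153]
tool_rot: [2.024, 0.362, -2.028]
ft_force: [0.1, 0.1, -0.1]
grip_width: 1.0
time: 26.1
position: [0.5909, 0.3378, 0.4179]
tool_rot: [2.082, 0.268, -2.082]
ft_force: [0.4, -1.1, 0.8]
grip_width: 1.0
t 26.15 p [0.5909 0.3375 0.4188] yaw -1.312 tilt [ 0.001 -0.002 -1.   ] F [ 0.3 -0.1 -0.1] w 87.1 q [-0.93  0.41  0.51  1.36 -0.19  1.42 -1.74]
[[29,-9,-4,-0,-0,-0,87],[29.7,-8,-4.6,-0.002,-0.001,-0.002,87]]
```

View pics/o16.png

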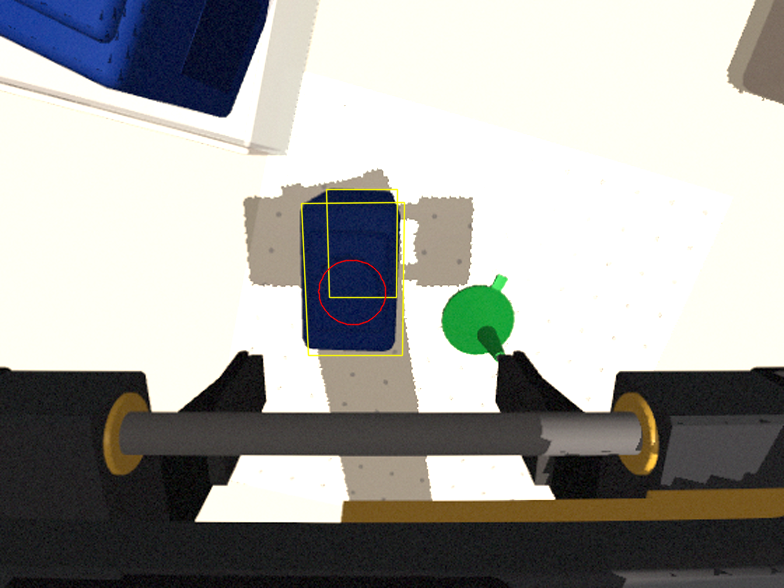

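```bash
python3 -m creep '[[10,-10,-4,0,0,0,87],[20,-9,-4,0,0,0,87],[25,0,-1,0,0,0,87],[0,0,0,0,0,0,87],[0,0,0,0,0,0,87]]'
python3 - <<'E'
from ov import *
d=get_image("wrist")
ov(d,(0,0,560,420),1.4,[("L",(.595,.356,.26),0)],"pics/o17.png")
E
python3 plan.py 0.595 0.356 0.276 -1.31 46
```

```text
time: 26.65
position: [0.5945, 0.3598, 0.3645]
tool_rot: [2.084, 0.272, -2.081]
ft_force: [-0.5, -0.2, 1.0]
grip_width: 1.001
t 26.7 p [0.5948 0.3598 0.3657] yaw -1.311 tilt [ 0.003  0.    -1.   ] F [-0.5  0.5 -0.4] w 87.0 q [-0.94  0.46  0.49  1.39 -0.22  1.34 -1.75]
[[45,2,1,-0,-0,-0,87],[44.7,1.7,0.1,-0.001,-0.003,-0,87]]
```

View pics/o17.png

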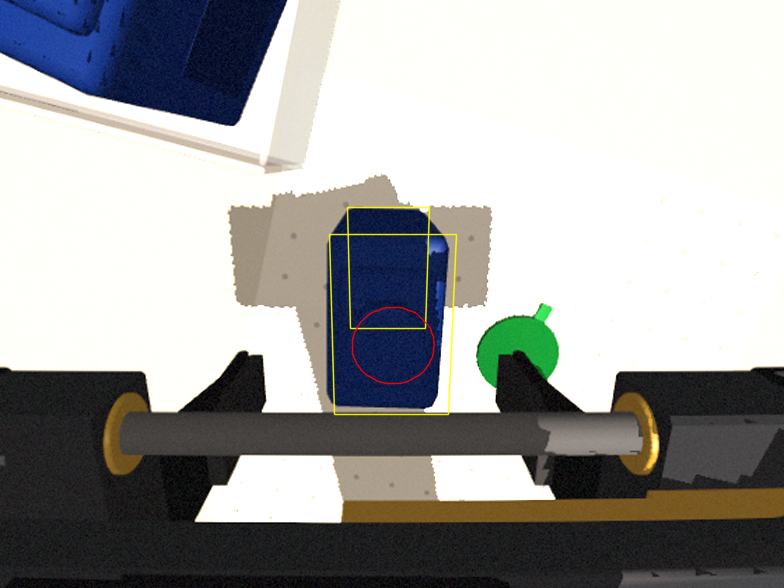

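```bash
python3 -m creep '[[45,2,0,0,0,0,87],[38,1,0,0,-0.003,0,87],[6,0,0,0,0,0,87],[0,0,0,0,0,0,87],[0,0,0,0,0,0,87]]'; python3 -m creep '[[0,0,0,0,0,0,60],[0,0,0,0,0,0,50],[0,0,0,0,0,0,40],[0,0,0,0,0,0,40],[0,0,0,0,0,0,40]]' 50; python3 -m creep '[[0,0,0,0,0,0,40],[0,0,0,0,0,0,40],[0,0,0,0,0,0,40]]'; python3 plan.py 0.595 0.356 0.42 -1.31 46 40
```

```text
time: 27.2
position: [0.5966, 0.3576, 0.2788]
tool_rot: [2.086, 0.274, -2.079]
ft_force: [-0.5, -0.6, -0.3]
grip_width: 1.0
time: 27.7
position: [0.5955, 0.3574, 0.276]
tool_rot: [2.081, 0.273, -2.082]
ft_force: [-0.8, 0.6, 1.9]
grip_width: 0.664
time: 28.0
position: [0.5955, 0.3575, 0.276]
tool_rot: [2.081, 0.273, -2.082]
ft_force: [-0.2, 1.1, 2.4]
grip_width: 0.664
t 28.0 p [0.5955 0.3575 0.276 ] yaw -1.31 tilt [-0.    -0.001 -1.   ] F [-0.2  1.1  2.4] w 57.8 q [-0.92  0.53  0.47  1.49 -0.25  1.18 -1.72]
[[-36,0,0,0,0,-0,40],[-36,1,0,0,0,-0,40],[-36,0,1,0,0,-0,40],[-36,0.4,-0.1,0,0.001,-0,40]]
```

```bash
python3 -m creep '[[-10,0,0,0,0,0,40],[-25,0,0,0,0,0,40],[-36,0,0,0,0,0,40],[-40,0,0,0,0,0,40],[-40,0,0,0,0,0,40]]'; python3 -m creep '[[-10,0,0,0,0,0,40],[0,0,0,0,0,0,40]]'; python3 plan.py 0.62 -0.08 0.435 -1.35 42 40
```

```text
time: 28.5
position: [0.5952, 0.357, 0.4265]
tool_rot: [2.077, 0.27, -2.085]
ft_force: [0.3, 0.6, -5.6]
grip_width: 0.664
time: 28.7
position: [0.5959, 0.3571, 0.4375]
tool_rot: [2.084, 0.273, -2.081]
ft_force: [0.2, 0.4, -6.5]
grip_width: 0.663
t 28.7 p [0.5959 0.3571 0.4375] yaw -1.31 tilt [ 0.001  0.    -1.   ] F [ 0.2  0.4 -6.5] w 57.6 q [-0.93  0.43  0.51  1.29 -0.21  1.47 -1.75]
[[0,39,8,0,-0,-0,40],[0,39,8,0.01,-0,-0,40],[1,39,8,0,-0,-0,40],[-0,39,8,0,-0,-0,40],[0,39,7,0.01,-0,-0,40]]
[[0,39,8,0,-0,-0,40],[1,39,7,0.01,-0,-0,40],[-0,39,7,-0,-0,-0,40],[0,40,7,0,-0,-0,40],[0,39,7,0.01,-0,-0,40]]
[[0.5,39.1,6.5,-0,-0.001,-0,40]]
```

```bash
python3 -m creep '[[0,25,6,0,0,0,40],[0,39,8,0.01,0,0,40],[1,39,8,0,0,0,40],[0,39,8,0,0,0,40],[0,39,7,0.01,0,0,40]]'; python3 -m creep '[[0,39,8,0,0,0,40],[0,39,7,0.01,0,0,40],[0,39,7,0,0,0,40],[0,40,7,0,0,0,40],[0,39,7,0.01,0,0,40]]'; python3 -m creep '[[0,30,6,0,0,0,40]]'; python3 plan.py 0.43 -0.34 0.435 -1.425 40 40
```

```text
time: 29.2
position: [0.6043, 0.1714, 0.4317]
tool_rot: [2.085, 0.25, -2.1]
ft_force: [0.7, -0.0, -5.4]
grip_width: 0.663
time: 29.7
position: [0.6149, -0.0275, 0.4322]
tool_rot: [2.097, 0.232, -2.111]
ft_force: [1.0, 0.0, -5.6]
grip_width: 0.66
time: 29.8
position: [0.6155, -0.0596, 0.4323]
tool_rot: [2.098, 0.228, -2.112]
ft_force: [0.7, -1.0, -4.7]
grip_width: 0.659
t 29.8 p [ 0.6155 -0.0596  0.4323] yaw -1.353 tilt [-0.006 -0.003 -1.   ] F [ 0.7 -1.  -4.7] w 57.4 q [-0.51  0.28  0.7   1.51 -0.18  1.42 -1.16]
[[-0,26,27,0.01,0,-0,40],[-0,26,26,0.01,0,-0,40],[-0,27,27,0,0,-0,40],[-0,26,26,0.01,0,-0,40],[-0,27,26,0.01,0,-0,40]]
[[-0,27,26,0.01,0,-0,40],[-1,27,26,0.01,0.01,-0,40],[0,28,25,0,-0,-0,40],[-0.2,27.3,25,0.012,-0.003,-0.002,40]]
```

```bash
python3 -m creep '[[0,30,16,0.01,0,0,40],[0,30,20,0.01,0,0,40],[0,27,26,0,0,0,40],[0,26,26,0.01,0,0,40],[0,27,26,0.01,0,0,40]]'; python3 plan.py 0.43 -0.34 0.435 -1.425 40 40
```

```text
time: 30.3
position: [0.5319, -0.2172, 0.4326]
tool_rot: [2.12, 0.193, -2.134]
ft_force: [1.2, -0.7, -5.2]
grip_width: 0.66
t 30.3 p [ 0.5319 -0.2172  0.4326] yaw -1.39 tilt [-0.006  0.    -1.   ] F [ 1.2 -0.7 -5.2] w 57.4 q [-0.36  0.18  0.8   1.63 -0.13  1.4  -0.94]
[[-0,26,31,0.01,0,0,40],[-1,26,30,0.01,0,0,40],[-0,26,30,0.01,0,0,40],[-0.8,26.3,29.8,0.005,0.006,0.001,40]]
```

```bash
python3 -m creep '[[0,26,31,0.01,0,0,40],[0,26,30,0.01,0.002,0,40],[0,26,28,0.01,0.002,0,40],[0,26,22,0.005,0.002,0,40],[0,0,0,0,0,0,40]]'; python3 -m creep '[[0,0,0,0,0,0,40],[0,0,0,0,0,0,40]]'; python3 plan.py 0.4303 -0.3403 0.34 -1.425 40 40
python3 - <<'E'
from ov import *
d=get_image("wrist")
ov(d,(0,0,560,420),1.4,[("cL",(.4303,-.3403,.15),0)],"pics/o18.png")
E
```

```text
time: 30.8
position: [0.4359, -0.3426, 0.4337]
tool_rot: [2.15, 0.145, -2.151]
ft_force: [-0.7, 0.1, -5.7]
grip_width: 0.668
time: 31.0
position: [0.4417, -0.3362, 0.4342]
tool_rot: [2.148, 0.161, -2.143]
ft_force: [-0.1, 0.7, -7.3]
grip_width: 0.666
t 31.0 p [ 0.4417 -0.3362  0.4342] yaw -1.423 tilt [ 0.002  0.002 -1.   ] F [-0.1  0.7 -7.3] w 58.0 q [-0.21  0.13  0.9   1.67 -0.11  1.39 -0.72]
[[31,1,4,0,-0,0,40],[32,1,4,0,-0,0,40],[31.2,0.5,4.2,0.002,-0.003,0.002,40]]
```

View pics/o18.png

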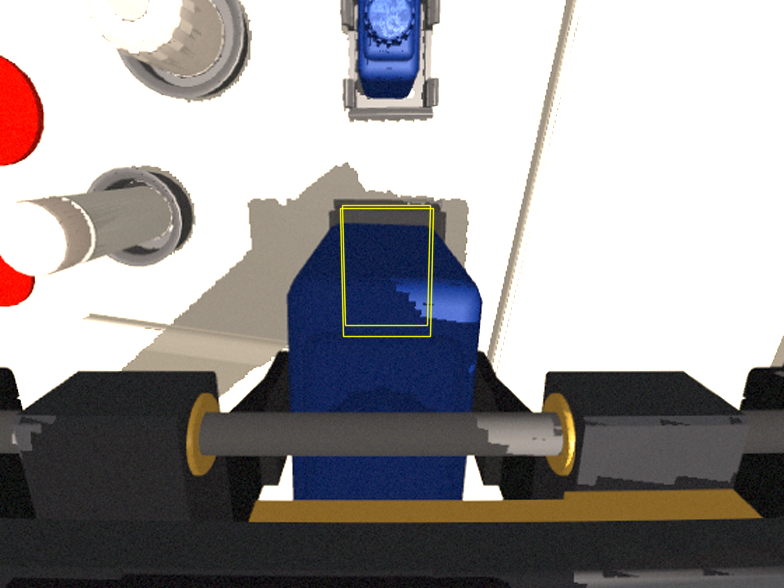

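```bash
python3 -m creep '[[20,1,4,0,0,0,40],[32,1,4,0,0,0,40],[32,1,4,0,-0.002,0.002,40],[20,0,0,0,0,0,40],[0,0,0,0,0,0,40]]'; python3 -m creep '[[0,0,0,0,0,0,40],[0,0,0,0,0,0,40]]'; python3 plan.py 0.4303 -0.3403 0.284 -1.425 40 40
python3 - <<'E'
from ov import *
d=get_image("wrist")
ov(d,(0,0,560,420),1.4,[("cL",(.4303,-.3403,.15),0)],"pics/o19.png")
E
```

```text
time: 31.55
position: [0.4301, -0.3401, 0.3286]
tool_rot: [2.142, 0.16, -2.148]
ft_force: [0.2, 0.6, -5.5]
grip_width: 0.666
time: 31.75
position: [0.4313, -0.3426, 0.3337]
tool_rot: [2.149, 0.153, -2.137]
ft_force: [0.3, 0.1, -4.6]
grip_width: 0.658
t 31.75 p [ 0.4313 -0.3426  0.3337] yaw -1.424 tilt [ 0.006 -0.004 -1.   ] F [ 0.3  0.1 -4.6] w 57.3 q [-0.17  0.21  0.89  1.82 -0.17  1.19 -0.65]
[[25,-1,0,0,-0,-0,40],[24.7,-1.6,0.9,0.001,-0.005,-0.004,40]]
```

View pics/o19.png

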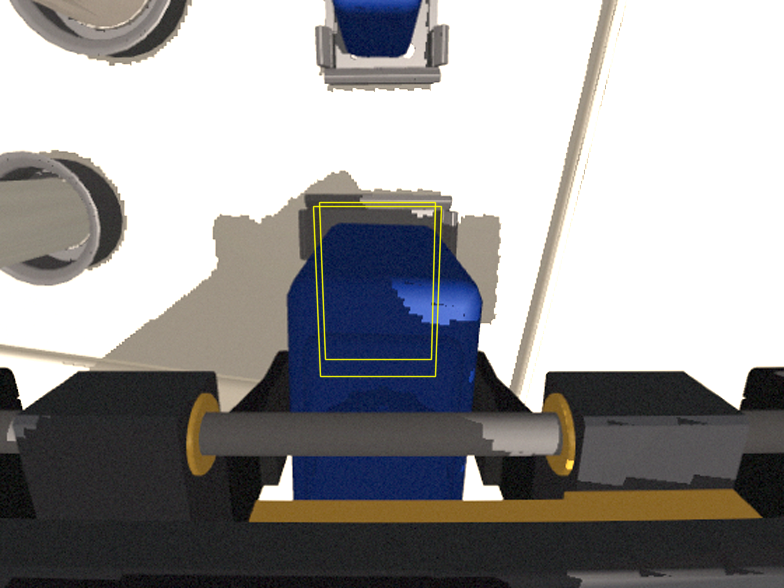

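```bash
python3 -m creep '[[12,-1,0,0,-0.003,-0.002,40],[15,-1,0,0,-0.002,-0.002,40],[8,0,0,0,0,0,40],[0,0,0,0,0,0,40],[0,0,0,0,0,0,40]]'; python3 plan.py 0.4303 -0.3403 0.282 -1.425 40 40
python3 - <<'E'
from ov import *
d=get_image("wrist")
ov(d,(0,0,560,420),1.4,[("cL",(.4303,-.3403,.15),0)],"pics/o20.png")
E
```

```text
time: 32.3
position: [0.43, -0.3406, 0.2969]
tool_rot: [2.143, 0.158, -2.149]
ft_force: [0.6, -0.1, -5.3]
grip_width: 0.662
t 32.3 p [ 0.43   -0.3406  0.2969] yaw -1.425 tilt [-0.003  0.001 -1.   ] F [ 0.6 -0.1 -5.3] w 57.6 q [-0.15  0.25  0.88  1.86 -0.21  1.13 -0.62]
[[14.9,-0.3,-0.4,-0,0.003,0.001,40]]
```

View pics/o20.png

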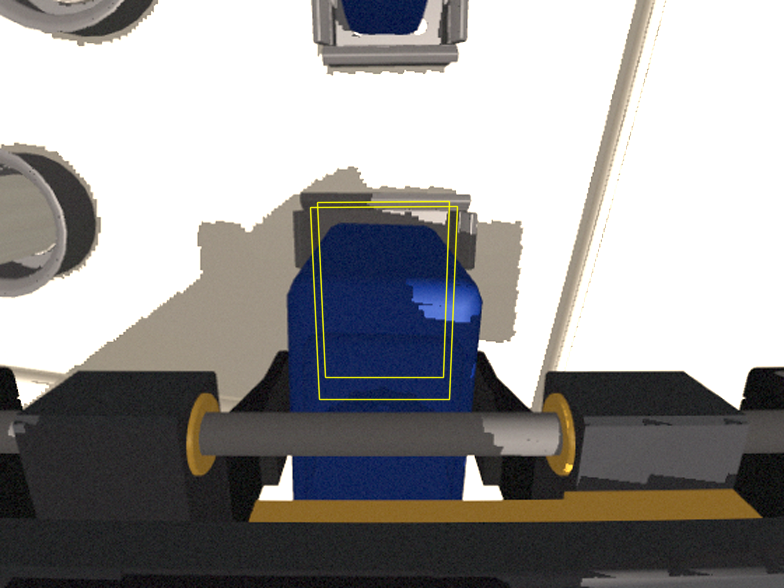

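Centred in the pocket. Lower to contact.

```bash
python3 -m creep '[[6,0,0,0,0.003,0,40],[4,0,0,0,0,0,40],[2,0,0,0,0,0,40],[0,0,0,0,0,0,40],[0,0,0,0,0,0,40]]'; python3 -m creep '[[1,0,0,0,0,0,40],[1,0,0,0,0,0,40],[0,0,0,0,0,0,40]]'
```

```text
time: 32.85
position: [0.4301, -0.3406, 0.2853]
tool_rot: [2.147, 0.158, -2.145]
ft_force: [-0.2, -0.7, -5.5]
grip_width: 0.663
time: 33.15
position: [0.4301, -0.3405, 0.2832]
tool_rot: [2.147, 0.158, -2.145]
ft_force: [-0.1, 0.6, -5.6]
grip_width: 0.661
```

```bash
python3 -m creep '[[1,0,0,0,0,0,40],[0,0,0,0,0,0,40],[0,0,0,0,0,0,40]]';python3 -m creep '[[1,0,0,0,0,0,40],[0,0,0,0,0,0,40],[0,0,0,0,0,0,40]]'
```

```text
time: 33.45
position: [0.4301, -0.3405, 0.2823]
tool_rot: [2.147, 0.158, -2.145]
ft_force: [-0.3, -0.1, -5.8]
grip_width: 0.661
time: 33.75
position: [0.4302, -0.3406, 0.282]
tool_rot: [2.148, 0.158, -2.144]
ft_force: [-2.0, 2.9, 3.7]
grip_width: 0.666
```

```bash
python3 -m creep '[[-1,0,0,0,0,0,87],[0,0,0,0,0,0,87],[0,0,0,0,0,0,87],[0,0,0,0,0,0,87],[0,0,0,0,0,0,87]]'; python3 -m creep '[[-25,0,0,0,0,0,87],[-40,0,0,0,0,0,87],[-40,0,0,0,0,0,87],[-40,0,0,0,0,0,87],[0,0,0,0,0,0,87]]'; python3 plan.py 0.56 -0.10 0.43 -0.8 45
```

```text
time: 34.25
position: [0.4301, -0.3406, 0.2823]
tool_rot: [2.148, 0.158, -2.145]
ft_force: [1.2, 0.6, 0.5]
grip_width: 0.975
time: 34.75
position: [0.4307, -0.3424, 0.4328]
tool_rot: [2.155, 0.152, -2.134]
ft_force: [-0.5, -0.3, 0.7]
grip_width: 0.997
t 34.75 p [ 0.4307 -0.3424  0.4328] yaw -1.425 tilt [ 0.01  -0.003 -1.   ] F [-0.5 -0.3  0.7] w 86.7 q [-0.21  0.11  0.91  1.69 -0.09  1.37 -0.71]
[[0,-32,-23,-0.09,-0,-0,87],[1,-29,-26,-0.09,-0,-0,87],[0,-27,-29,-0.09,-0,-0,87],[1,-24,-31,-0.09,-0,-0,87],[0,-21,-33,-0.09,-0,-0.01,87]]
[[1,-19,-34,-0.09,-0.01,0,87],[0.5,-14.8,-36.6,-0.085,0.003,0.002,87]]
```

Check from the outside cameras. The arm may block the top view, so move it clear first.

```bash
python3 -m creep '[[0,-32,-23,-0.09,0,0,87],[0,-29,-26,-0.09,0,0,87],[0,-27,-29,-0.09,0,0,87],[0,-24,-31,-0.09,0,0,87],[0,-21,-33,-0.09,0,-0.005,87]]'; python3 -m creep '[[0,-19,-34,-0.09,0,0,87],[0,-15,-40,-0.085,0,0,87],[0,-10,-45,-0.08,0,0,87],[0,-8,-45,-0.08,0,0,87],[0,-6,-45,-0.08,0,0,87]]'; python3 -m creep '[[0,-4,-45,-0.08,0,0,87],[0,0,-45,-0.08,0,0,87],[0,0,-45,-0.08,0,0,87],[0,0,-30,-0.08,0,0,87],[0,0,0,0,0,0,87]]'
python3 - <<'E'
from ov import *
it=[("L",(.4303,-.3403,.145),.006),("S",(.5968,-.3176,.16),.006),("C",(.449,-.132),.006),("F",(.5925,-.16),.006)]
d=get_image("top");ov(d,(255,130,465,290),3.8,it,"pics/e1.png")
d=get_image("scene");ov(d,(90,110,330,280),3.3,it,"pics/e2.png")
p,M,s=pose();print(p,s["time"])
E
```

```text
time: 35.25
position: [0.5232, -0.1662, 0.4271]
tool_rot: [1.882, 0.588, -1.882]
ft_force: [0.4, -0.1, 0.4]
grip_width: 0.997
time: 35.75
position: [0.6335, 0.0229, 0.4276]
tool_rot: [1.609, 0.899, -1.607]
ft_force: [0.4, -0.6, -0.0]
grip_width: 1.001
time: 36.25
position: [0.7011, 0.1785, 0.4265]
tool_rot: [1.38, 1.101, -1.377]
ft_force: [-0.9, 0.3, -0.5]
grip_width: 0.997
[0.70100738 0.17205745 0.42767686] 36.35
```

View pics/e1.png

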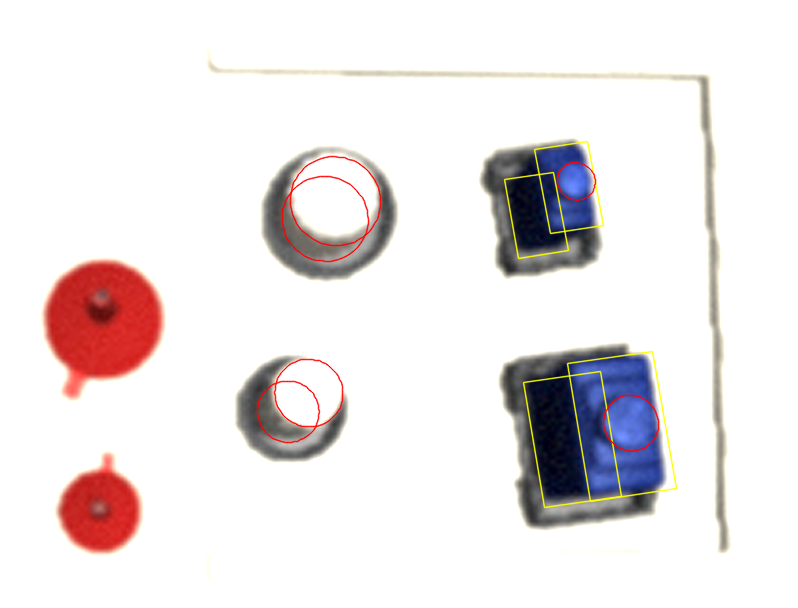

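View pics/e2.png

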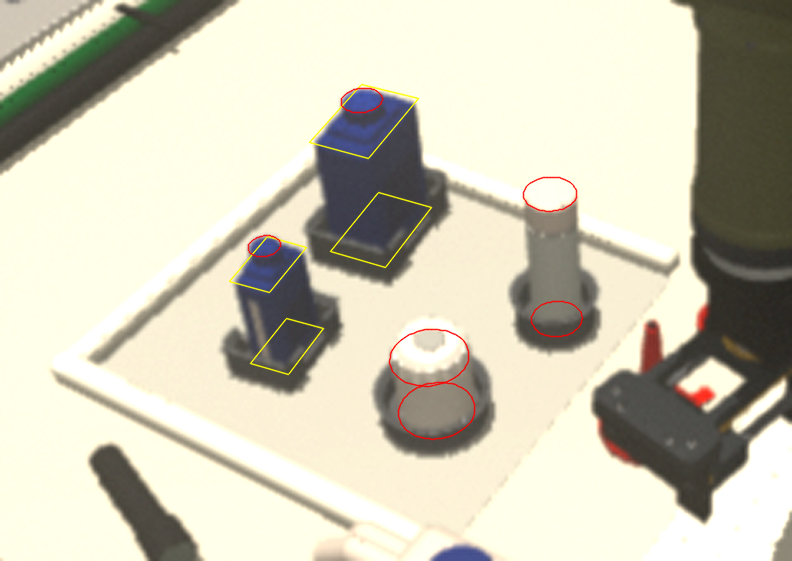

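```bash
python3 - <<'E'
from bench import ctrl
print(ctrl.close_job())
E
```

```text
the job is handed in; nothing more can be done
None
```

I stowed the filter, small bottle, can and large bottle in their own chocks, in that order, and handed the job in after about 36 s of the 115 s allowed. Each was lowered until the force reading showed it resting on the chock floor, then released.

- **Position:** In the last top and scene images all four stand upright at the right height, within a few millimetres of the chock centres. That is inside the 15 mm allowed.
- **Funnel:** The large red funnel's base is at the same image position as at the start, and the green and small red funnels were not touched.
- **Robot:** The gripper was open and clear of everything at hand-in.
- **Disagreement:** The wrist camera calibration differed from the fixed cameras by about 2 to 4 mm. The chock clearances are larger than that.

No check failed, but the hand-in call gives no verdict.

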